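# Move the spice row to the other side of the chopping board

### The job

The spices are to stand on the other side of the chopping board: take the three spice jars and the salt shaker out of the cups on the dark tray and stand them upright in the new oak rack there, one to each bay. Keep them in mirror order, so that the one that stood nearest the chopping board stands nearest the board again, the next one second, and the outermost one outermost. Set each one down in its bay; do not drop it or knock any over.

Things in the scene. Friction and masses are not known exactly. Their poses are not given: they have to be found in the camera images.
- green_jar: Glass spice jar with a green screw lid, 45 mm diameter, 97 mm high (lid 76 to 97 mm up), 0.11 kg. Loose; origin: centre of the underside, z up; yaw arbitrary, of no matter. Starts upright in a cup of the old rack, underside 13 mm over the worktop; room to grip it before and behind the row, only 19 mm between neighbours.
- yellow_jar: Glass spice jar with a mustard-yellow screw lid, 44 mm diameter, 96 mm high (lid 76 to 96 mm up), 0.11 kg. Loose; origin: centre of the underside, z up; yaw arbitrary, of no matter. Starts upright in a cup of the old rack, underside 13 mm over the worktop; room to grip it before and behind the row, only 19 mm between neighbours.
- red_jar: Glass spice jar with a red screw lid, 44 mm diameter, 106 mm high (lid 86 to 106 mm up), 0.11 kg. Loose; origin: centre of the underside, z up; yaw arbitrary, of no matter. Starts upright in a cup of the old rack, underside 13 mm over the worktop; room to grip it before and behind the row, only 19 mm between neighbours.
- salt: Salt shaker, clear glass below with a grey domed top, 44 mm diameter at the foot, 37 at 60 mm, 33 at 80 mm, 90 mm high, 0.10 kg; may lean 3 degrees; grip it 55 to 75 mm up. Loose; origin: centre of the underside, z up; yaw arbitrary, of no matter. Starts upright in a cup of the old rack, underside 13 mm over the worktop; room to grip it before and behind the row, only 19 mm between neighbours.
- white_cup: White glazed cup. Fixed in the old rack. Round, open-topped, 62 mm across, 30 mm high, 5 mm floor, mouth 56 mm. Origin: centre of its underside, 8 mm over the worktop. Its place in the row changes from start to start. It stays behind and marks where its jar came from: at every start it holds the green-lidded jar.
- blue_cup: Blue glazed cup. Fixed in the old rack. Round, open-topped, 62 mm across, 30 mm high, 5 mm floor, mouth 56 mm. Origin: centre of its underside, 8 mm over the worktop. Its place in the row changes from start to start. It stays behind and marks where its jar came from: at every start it holds the yellow-lidded jar.
- clay_cup: Unglazed terracotta-coloured cup. Fixed in the old rack. Round, open-topped, 62 mm across, 30 mm high, 5 mm floor, mouth 56 mm. Origin: centre of its underside, 8 mm over the worktop. Its place in the row changes from start to start. It stays behind and marks where its jar came from: at every start it holds the red-lidded jar.
- black_cup: Dark metal cup. Fixed in the old rack. Round, open-topped, 62 mm across, 30 mm high, 5 mm floor, mouth 56 mm. Origin: centre of its underside, 8 mm over the worktop. Its place in the row changes from start to start. It stays behind and marks where its jar came from: at every start it holds the salt shaker.
- old_rack: Dark wooden tray 80 x 272 mm, 16 mm high, fixed, its four cups in a row at y = +96, +32, -32, -96 mm. Origin: centre of its underside on the worktop; x away from the robot, y along the row to its left, turned up to 11 degrees. Left or right of the chopping board (with onion 100 mm high), the new rack on the other side. Wall cupboards overhang beyond x = 0.61 m from 0.55 m up: keep the wrist clear of them.
- new_rack: Empty oak rack 82 x 272 mm, fixed; end cheeks 44 mm high. Origin: centre of its underside on the worktop; x away from the robot, y along the row to the robot's left, turned up to 11 degrees. Four bays at y = +96, +32, -32, -96 mm, floor 12 mm over the worktop, each 60 mm wide between 4 mm dividers (tops at 32 mm), 65 mm deep between 6 mm steel rods front and back (tops at 37 mm).

How it is judged:
By the outcome, as a careful person would: the job done as asked, in the order asked, and still so for the second after the job is handed in, with the robot touching nothing.
It also fails if it takes over 128 s, if anything falls off the work surface, if the arm or the gripper's body presses on something with over 40 N, if the wrist force passes 120 N, or if a joint passes its speed limit or range.

### The arm

A 6-joint arm with a two-finger parallel gripper is mounted at the origin on a cart in front of the work surface, level with it; the furniture and walls round the work are solid. World frame = base frame: x ahead of the robot, y to its left, z up, the work surface at z = 0. Lengths are in mm, angles in degrees, forces in N, time in s.
With the tool pointing down it reaches from about 425 to 1125 mm from the base axis. Payload 14.9 kg.
Tool frame: the origin (TCP) lies on the centre line of the jaws, within the pads' length; the fingertips stand 11 mm ahead of it and the grasp point (between the pads) lies 8 mm behind it (robot.nose_length is the z of the fingertips in the tool frame, in mm); z points along the fingers, y is the line along which they close (so a half turn about z gives the same grasp; the last joint's range is limited). The gripper opens to 91 mm and grips with 3 to 60 N. Pads are 32 mm wide; open, the fingers measure 118 mm over their backs; the gripper's body (76 mm by 178 mm) begins 60 mm behind the grasp point.
Start: joints at [-67.569, 21.709, 99.362, -0, 58.929, -1.908], TCP at [288.494, -637.8, 224.932] pointing down, gripper open.
Joint ranges: [-158.91, 158.91], [-42.39, 125.64], [0.06, 152.35], [-60.88, 240.88], [17.5, 164.5], [-176.32, 176.32]. Speed limits (degrees/s): [108.29, 108.29, 136.94, 180, 180, 180].

### API

Orientations are given as a 3x3 rotation matrix whose columns are the frame's x, y, z axes.
In Python, from station import robot gives the robot as it stands.
- The arm moves only by the tool step_arm, never from a script. Its argument "plan" is a list of rows, each a list of 3 entries, a list of its own where there are three numbers: the shift along the tool's x, y, z in units of 2.5 cm (1.0 is 2.5 cm), then the turn, a rotation vector about the tool's x, y, z in units of 10 degrees (1.0 is 10 degrees), then the gripper command: -1 is fully open, 1 is shut, values between are in proportion. A call has 1 to 5 rows; each row shifts and turns the commanded pose from where the row before left it, along the tool's axes as they then stand; what a row does not reach is not made up. A row lasts 1/8 s, in which the tool goes at most 62.5 mm and 10.7 degrees, less where a joint would pass 70% of its speed; a pose out of reach is approached as far as the arm can. A call with a number of a shift or a turn outside -1 to 1 is refused whole. A call with a gripper value outside its range is refused whole. The fingers move at their own pace and stop on an object; "grip_force" is the grip in N (left out, the last holds). Time passes only in rows, so rows that do not move let the fingers close. It gives the time, the measured TCP pose, the force, the opening and the grip force at its end, in the units of the state.
- robot.sense(): the state, without advancing time (a new reading comes with each control period).
- robot.snapshot(name): name is "scene" or "top" or "wrist"; returns a dict with "image" (400x640x3 uint8, red, green, blue), "range_z" (400x640 float32, mm along the optical axis (not along the pixel's ray), 0 where there is no reading), "mtx" (3x3 intrinsics, pixels), "rvec" (rotation vector, rad) and "tvec" (3), from world to camera coordinates, as OpenCV has them; the wrist camera has in their place "T_tool_cam" (4x4, takes a point from camera to tool coordinates, whose origin is the TCP and whose axes are the flange's). Camera axes: x right, y down, z forward; pixel columns grow to the right and rows downward; lengths in mm; the calibration is good to about 2 mm. A picture is of the moment at which its call begins: read the wrist's pose just before it.
- robot.sign_off(): hands the job in; it is judged then, once.
The state is a dict: "time": time; "joint_positions": joint angles; "qvel": joint speeds; "effort": joint torques, N m; "ee_pos": TCP position; "ee_rot": TCP orientation; "force": force on the tool from outside, world axes, zero at the start; "torque": the same for the moment, N m; "opening": opening from 0.0 (shut) to 1.0 (fully open); "grasp_force": force on a finger pad.
Only numpy, scipy, OpenCV 4.12 (cv2) and the standard library are available. Lean on these libraries where they do the work, as an engineer would, in place of code of your own. Each camera call takes 0.05 s, during which the arm holds its last target. There are 200 camera calls.

## Working session

There is one attempt and no reset: what is moved stays moved. The work goes in short steps, Python scripts to look and compute and a tool call to move; the robot and the scene stay as the last step left them, time stands still between calls to the robot, and variables do not carry over. Pictures are saved under pics/ and viewed, at most 14 in all, crops included, and the job is handed in when it is done.

Besides the shell and the picture viewer there is one more tool, called after "Emit:" by a JSON object that holds its "op" and its "data", one argument or row to a line. step_arm: Moves the arm, as the interface text tells. Its arguments: {"type":"object","properties":{"plan":{"type":"array","items":{"type":"array"}},"grip_force":{"type":"number"}},"required":["plan"]}

```bash
mkdir -p pics; ls; cat > h.py <<'E'
import numpy as np, cv2
from station import robot
def snap(n):
    s=robot.snapshot(n)
    return s
def cloud(s):
    z=s["range_z"].astype(float);K=s["mtx"]
    v,u=np.mgrid[:z.shape[0],:z.shape[1]]
    P=np.stack([(u-K[0,2])/K[0,0]*z,(v-K[1,2])/K[1,1]*z,z],-1)
    if "rvec" in s:
        R=cv2.Rodrigues(np.array(s["rvec"],float))[0];t=np.array(s["tvec"],float).ravel()
        W=(P-t)@R
    else:
        W=None
    W[z<=0]=np.nan
    return W
E
python3 - <<'E'
from h import *
print(robot.sense())
for n in("top","scene"):
    s=snap(n); cv2.imwrite(f"pics/{n}0.png",s["image"][...,::-1]); np.savez(f"{n}0.npz",**s)
    W=cloud(s)
    print(n,s["mtx"],s["rvec"],s["tvec"])
    print(np.nanpercentile(W[...,2],[1,10,50,90,99]))
E
```

```text
pics
{'time': 0.0, 'joint_positions': array([-6.75685944e+01,  2.17377732e+01,  9.93943612e+01, -6.65333361e-04,
        5.89290067e+01, -1.90838671e+00]), 'qvel': array([ 0.01715673, -0.04431858,  0.02462353, -0.01632431, -0.03192508,
       -0.06381491]), 'effort': array([-8.58909007e-04, -7.63729906e+01, -4.34363794e+01,  6.50896900e-02,
        4.25350852e-02, -5.34515834e-05]), 'ee_pos': array([ 288.34830548, -637.44281995,  224.30809001]), 'ee_rot': array([[ 9.11114791e-01,  4.12152478e-01, -4.16379080e-04],
       [ 4.12152687e-01, -9.11114261e-01,  9.82575676e-04],
       [ 2.56020814e-05, -1.06685099e-03, -9.99999431e-01]]), 'force': array([-0.73918114,  0.6380696 ,  0.45130816]), 'torque': array([-0.01816087, -0.01544271,  0.02354346]), 'grasp_force': 0.0, 'opening': 1.0002302795986509}
top [[389.14751548   0.         316.39413005]
 [  0.         389.14751548 203.12955955]
 [  0.           0.           1.        ]] [ 2.13802997 -2.19089168  0.11475103] [ -13.04577548  496.68128164 1101.96056786]
[-919.77812285 -909.76477682   21.38512126  755.88175782  894.29933586]
scene [[406.83765859   0.         316.12497788]
 [  0.         406.83765859 200.18552604]
 [  0.           0.           1.        ]] [ 1.24662532 -2.09299386  1.10164217] [202.81170203 285.58641037 853.41430398]
[-917.17438921 -614.14003004  101.23825469  476.42926201  602.36195204]
```

View pics/top0.png

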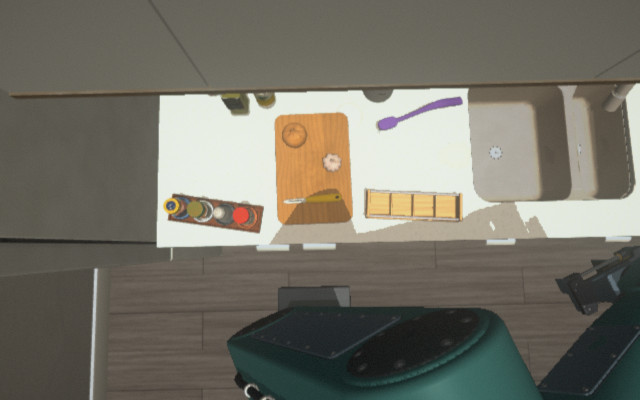

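View pics/scene0.png

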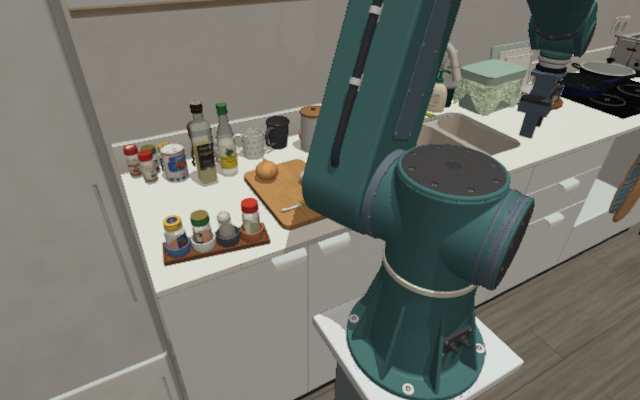

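The top view shows the tray left of the board at about (213,213). From the board outwards it holds red (242,214), salt (220,212), green (198,209) and yellow (172,206). The new rack is at (413,205), right of the board. The scene view confirms this order.

```bash
python3 - <<'E'
from h import *
s=dict(np.load("top0.npz")); W=cloud(s); im=s["image"]
hsv=cv2.cvtColor(im,cv2.COLOR_RGB2HSV)
X,Y,Z=W[...,0],W[...,1],W[...,2]
print("world at some px",W[205,413],W[214,242],W[212,220],W[209,198],W[206,172],W[150,210])
def rect(m,zlo,zhi,name):
    q=m&(Z>zlo)&(Z<zhi)
    q=cv2.morphologyEx(q.astype(np.uint8),cv2.MORPH_OPEN,np.ones((2,2)))>0
    p=W[q][:,:2].astype(np.float32); print(name,len(p),cv2.minAreaRect(p), "z pct",np.percentile(W[q][:,2],[5,25,50,75,95]))
roi=np.zeros(Z.shape,bool); roi[185:240,355:470]=1
rect(roi,6,60,"new all"); rect(roi,24,60,"new top")
roi=np.zeros(Z.shape,bool); roi[185:240,160:270]=1
rect(roi,8,22,"old")
for n,(u,v) in dict(red=(242,214),salt=(220,212),green=(198,209),yel=(172,206)).items():
    sub=np.zeros(Z.shape,bool); sub[v-12:v+12,u-12:u+12]=1
    q=sub&(Z>85); p=W[q]; print(n,len(p),np.percentile(p[:,2],90) , cv2.minEnclosingCircle(p[p[:,2]>np.percentile(p[:,2],30)][:,:2].astype(np.float32)))
c=np.hstack([cv2.resize(im[180:240,155:270],None,fx=3.4,fy=3.4,interpolation=cv2.INTER_CUBIC),cv2.resize(im[180:240,357:472],None,fx=3.4,fy=3.4,interpolation=cv2.INTER_CUBIC)])
cv2.imwrite("pics/crop.png",c[...,::-1])
E
```

```text
world at some px [ 483.35644358 -303.46594459   32.21008097] [462.00489763 172.9593536  119.25009398] [470.63437139 236.5160383   98.96162083] [479.01529419 292.44534919 111.38514267] [489.20307611 363.64936305 107.92807579] [6.68234637e+02 2.91905147e+02 2.15861299e-01]
new all 2674 ((479.3268737792969, -314.8893127441406), (287.69158935546875, 87.76837158203125), 84.6210708618164) z pct [nan nan nan nan nan]
new top 681 ((483.9671325683594, -315.43524169921875), (290.49285888671875, 85.60298156738281), 86.17335510253906) z pct [nan nan nan nan nan]
old 580 ((472.2922668457031, 270.856689453125), (272.54693603515625, 79.80656433105469), 80.5556411743164) z pct [nan nan nan nan nan]
red 240 120.96494190683995 ((459.3200378417969, 177.0179443359375), 21.41045379638672)
salt 123 101.37143700852691 ((469.64288330078125, 242.49713134765625), 15.804286003112793)
green 250 111.57962499871995 ((479.5957336425781, 303.000732421875), 22.161949157714844)
yel 241 110.67767079086329 ((490.12359619140625, 367.2447509765625), 21.29183578491211)
```

View pics/crop.png

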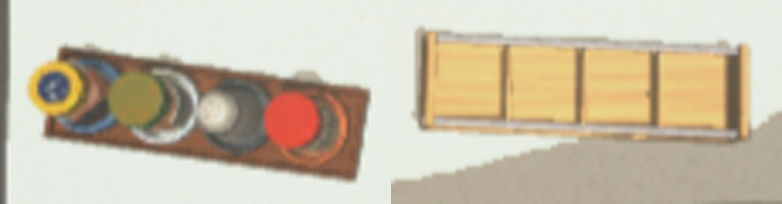

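Emit:
{"op": "step_arm", "data": {
  "plan": [
    [[1,0,0],[0,0,-1],-1],
    [[1,0,0],[0,0,-1],-1],
    [[1,0,0],[0,0,-1],-1],
    [[1,0,0],[0,0,-1],-1],
    [[1,0,0],[0,0,-1],-1]
  ]
}}

```text
time: 0.72
ee_pos: [375.7, -552.3, 224.5]
ee_rot: [[0.264, 0.964, -0.0], [0.964, -0.264, 0.0], [0.0, -0.0, -1.0]]
force: [-0.2, -0.2, 0.2]
opening: 1.0
grasp_force: 0.0
```

Emit:
{"op": "step_arm", "data": {
  "plan": [
    [[1,0.5,0],[0,0,-1],-1],
    [[1,0.8,0],[0,0,0],-1],
    [[1,0.8,0],[0,0,0],-1],
    [[1,0.8,0],[0,0,0],-1],
    [[1,0.8,0],[0,0,0],-1]
  ]
}}

```text
time: 1.35
ee_pos: [484.0, -439.8, 224.6]
ee_rot: [[0.099, 0.995, -0.0], [0.995, -0.099, 0.0], [0.0, -0.0, -1.0]]
force: [-0.7, 0.4, -0.3]
opening: 1.002
grasp_force: 0.0
```

```bash
cat >> h.py <<'E'
def go(x,y,z,yaw):
    """deltas from the measured pose: yaw of tool y in degrees; prints total units (shift after turning)"""
    st=robot.sense();R=st["ee_rot"];p=st["ee_pos"]
    a=np.degrees(np.arctan2(R[1,1],R[0,1]))
    d=np.array([x,y,z])-p
    R2=np.array([[-np.sin(np.radians(yaw)),np.cos(np.radians(yaw)),0],[np.cos(np.radians(yaw)),np.sin(np.radians(yaw)),0],[0,0,-1]])
    w=cv2.Rodrigues(R.T@R2)[0].ravel()
    print("t %.2f pos %s yaw %.2f open %.3f F %s gf %.1f"%(st["time"],p.round(1),a,st["opening"],st["force"].round(1),st["grasp_force"]))
    print("shift units",(R2.T@d/25).round(2),"turn units",(np.degrees(w)/10).round(2))
E
python3 - <<'E'
from h import *
go(482,-315,200,-5)
s=snap("wrist"); cv2.imwrite("pics/w1.png",s["image"][...,::-1]); print(s["T_tool_cam"].round(3),s["mtx"])
E
```

```text
t 1.35 pos [ 484.  -439.8  224.6] yaw -5.66 open 1.002 F [-0.7  0.4 -0.3] gf 0.0
shift units [ 4.97 -0.51  0.99] turn units [-0.   -0.   -0.07]
[[  -0.      -0.956   -0.293   82.624]
 [   1.      -0.      -0.       1.501]
 [   0.      -0.293    0.956 -160.093]
 [   0.       0.       0.       1.   ]] [[315.79304882   0.         315.35017351]
 [  0.         315.79304882 200.44938885]
 [  0.           0.           1.        ]]
```

View pics/w1.png

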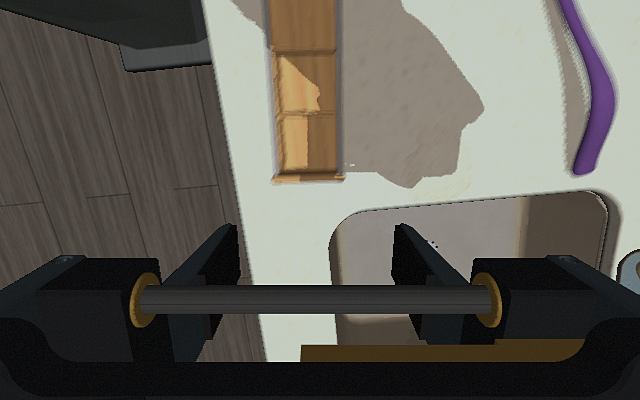

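The wrist view shows the near (right) end cheek of the new rack at about (308,179), with the rack running upward out of frame. I'll take a second view further along.

Emit:
{"op": "step_arm", "data": {
  "plan": [
    [[1,0,0],[0,0,0],-1],
    [[1,0,0],[0,0,0],-1],
    [[1,0,0],[0,0,0],-1],
    [[0.5,0,0],[0,0,0],-1],
    [[0,0,0],[0,0,0],-1]
  ]
}}

```text
time: 2.02
ee_pos: [492.3, -353.0, 225.2]
ee_rot: [[0.098, 0.995, 0.0], [0.995, -0.098, -0.0], [-0.0, 0.0, -1.0]]
force: [0.1, 0.6, 0.6]
opening: 1.001
grasp_force: 0.0
```

```bash
cat >> h.py <<'E'
def wcloud():
    st=robot.sense(); s=robot.snapshot("wrist")
    z=s["range_z"].astype(float);K=s["mtx"];v,u=np.mgrid[:400,:640]
    P=np.stack([(u-K[0,2])/K[0,0]*z,(v-K[1,2])/K[1,1]*z,z],-1)
    T=s["T_tool_cam"]; W=(P@T[:3,:3].T+T[:3,3])@st["ee_rot"].T+st["ee_pos"]
    W[z<=0]=-999
    return s,W
E
python3 - <<'E'
from h import *
s,W=wcloud(); np.savez("w2.npz",W=W,im=s["image"]); cv2.imwrite("pics/w2.png",s["image"][...,::-1])
go(482,-315,200,-5)
E
```

```text
t 2.08 pos [ 492.2 -353.6  225.2] yaw -5.63 open 0.999 F [-0.4  0.4 -0.2] gf 0.0
shift units [ 1.5  -0.54  1.01] turn units [ 0.    0.   -0.06]
```

View pics/w2.png

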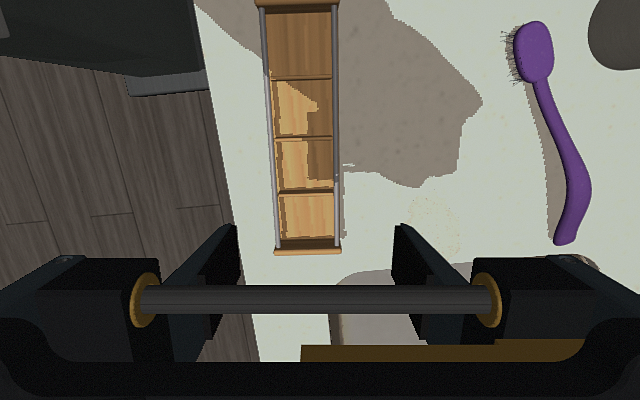

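The whole rack is visible. The end cheeks are at (297,3) and (308,252), with dividers at rows 77, 137 and 190.

```bash
python3 - <<'E'
from h import *
d=np.load("w2.npz");W=d["W"];X,Y,Z=W[...,0],W[...,1],W[...,2]
b=(X>400)&(X<570)&(Y>-480)&(Y<-160)
for lo,hi in((6,60),(24,60),(39,60)):
    q=(b&(Z>lo)&(Z<hi)).astype(np.uint8);q[262:]=0
    q=cv2.morphologyEx(q,cv2.MORPH_OPEN,np.ones((2,2)))
    n,l,st,_=cv2.connectedComponentsWithStats(q,connectivity=8)
    q=q>0;p=W[q];r=cv2.minAreaRect(p[:,:2].astype(np.float32));print(lo,hi,len(p),r)
    if lo==39:
        for k in range(1,n):
            if st[k,4]>15: c=W[l==k]; print(st[k],c.mean(0).round(1),c[:,1].min().round(1),c[:,1].max().round(1),c[:,0].min().round(1),c[:,0].max().round(1))
# floors, by bay
q=b&(Z>8)&(Z<16); q[262:]=False
n,l,st,_=cv2.connectedComponentsWithStats(q.astype(np.uint8))
for k in range(1,n):
    if st[k,4]>200: c=W[l==k].astype(np.float32); print(st[k],cv2.minAreaRect(c[:,:2]),c[:,2].mean())
E
```

```text
6 60 18356 ((-168.7322998046875, -691.5625610351562), (1747.29541015625, 287.06707763671875), 29.648847579956055)
24 60 5082 ((-168.7322998046875, -691.5625610351562), (1747.29541015625, 287.06707763671875), 29.648847579956055)
39 60 1007 ((-168.7322998046875, -691.5625610351562), (1747.29541015625, 287.06707763671875), 29.648847579956055)
[255   0  86   8 534] [ 482.9 -181.8   36. ] -999.0 -167.9 -999.0 538.5
[275 248  68   9 473] [ 473.5 -442.4   34.8] -999.0 -431.5 -999.0 519.2Traceback (most recent call last):
  File "<stdin>", line 16, in <module>
cv2.error: OpenCV(4.12.0) /io/opencv/modules/imgproc/src/convhull.cpp:143: error: (-215:Assertion failed) total >= 0 && (depth == CV_32F || depth == CV_32S) in function 'convexHull'
```

```bash
python3 - <<'E'
from h import *
d=np.load("w2.npz");W=d["W"];X,Y,Z=W[...,0],W[...,1],W[...,2]
b=(X>400)&(X<570)&(Y>-480)&(Y<-160)
b[262:]=False
q=b&(Z>40)&(Z<50)
for h in(Y>-310,Y<-310):
    c=W[q&h].astype(np.float32); print(len(c),np.median(c,0),cv2.minAreaRect(c[:,:2]),c.min(0),c.max(0))
q=b&(Z>9)&(Z<15)
n,l,st,_=cv2.connectedComponentsWithStats(q.astype(np.uint8))
for k in range(1,n):
    if st[k,4]>200: c=W[l==k].astype(np.float32); print(st[k],cv2.minAreaRect(c[:,:2]),np.median(c[:,2]),c[:,:2].mean(0))
q=b&(Z>33)&(Z<38)
for h in (X>480,X<480):
    c=W[q&h]; 
    yy=c[:,1]; k=(yy<-210)&(yy>-420); f=np.polyfit(yy[k],c[k,0],1); print("rod",k.sum(),f,np.polyval(f,-315))
E
```

```text
Traceback (most recent call last):
cv2.error: OpenCV(4.12.0) /io/opencv/modules/imgproc/src/convhull.cpp:143: error: (-215:Assertion failed) total >= 0 && (depth == CV_32F || depth == CV_32S) in function 'convexHull'
```

```bash
python3 - <<'E'
from h import *
d=np.load("w2.npz");W=d["W"];X,Y,Z=W[...,0],W[...,1],W[...,2]
b=(X>400)&(X<570)&(Y>-480)&(Y<-160)
b[262:]=False
rec=lambda c:cv2.minAreaRect(np.ascontiguousarray(c[:,:2],np.float32))
q=b&(Z>40)&(Z<50)
for h in(Y>-310,Y<-310):
    c=W[q&h]; print(len(c),np.median(c,0).round(1),np.percentile(c,[3,97],0).round(1).tolist())
    if len(c)>5: print(rec(c))
q=b&(Z>9)&(Z<15)
n,l,st,_=cv2.connectedComponentsWithStats(q.astype(np.uint8))
for k in range(1,n):
    if st[k,4]>200: c=W[l==k]; print(st[k],rec(c),np.median(c[:,2]),c[:,:2].mean(0))
q=b&(Z>33)&(Z<38)
for h in (X>480,X<480):
    c=W[q&h]; 
    yy=c[:,1]; k=(yy<-210)&(yy>-420); f=np.polyfit(yy[k],c[k,0],1); print("rod",k.sum(),f,np.polyval(f,-315))
E
```

```text
433 [ 488.  -177.    43.3] [[455.4, -180.5, 40.4], [529.6, -172.8, 45.4]]
((492.9368896484375, -177.51766967773438), (4.6304426193237305, 81.21392059326172), 84.38177490234375)
456 [ 475.8 -436.6   43.8] [[438.4, -441.7, 40.3], [513.7, -432.0, 45.5]]
((476.0814208984375, -437.48748779296875), (8.686300277709961, 80.28077697753906), 86.42855834960938)
[ 265   11   67   67 4029] ((490.26263427734375, -209.030029296875), (62.01581954956055, 69.3448257446289), 86.47233581542969) 12.351022982782013 [ 490.35055663 -207.60863874]
[ 270   79   63   59 3372] ((485.9150085449219, -274.2718505859375), (62.04960250854492, 68.98626708984375), 86.06637573242188) 12.387284608348963 [ 485.90756134 -273.71868617]
[ 274  140   60   55 2814] ((481.1978454589844, -342.3042297363281), (64.7265396118164, 69.22199249267578), 85.9749984741211) 12.46630371534998 [ 481.45851826 -338.98603608]
[ 278  195   56   46 2363] ((476.725341796875, -405.97784423828125), (57.5291862487793, 68.59088897705078), 85.95297241210938) 12.522639491874202 [ 476.99551529 -405.5481669 ]
rod 1001 [6.59146656e-02 5.39538307e+02] 518.7751877849436
rod 992 [6.82594201e-02 4.70833135e+02] 449.3314176622192
```

```bash
python3 - <<'E'
from h import *
s=dict(np.load("top0.npz"));K=s["mtx"];R=cv2.Rodrigues(s["rvec"])[0];t=s["tvec"].ravel()
c=-R.T@t
def ray(u,v,z):
    r=R.T@np.linalg.inv(K)@[u,v,1]; return (c+r*(z-c[2])/r[2]).round(1)
g=cv2.cvtColor(s["image"],cv2.COLOR_RGB2GRAY)
print(g[203:207,380:445].mean(0).astype(int))
for u in (390.5,412.3,434.6): print(ray(u,205,32))
for u in (364,368,459,462): print(u,ray(u,205,44))
a=np.radians(-9.4)
for k in(96,32,-32,-96): print(k,(472.3-np.sin(a)*k).round(1),(270.9+np.cos(a)*k).round(1))
a=np.radians(-3.84)
for k in(96,32,-32,-96): print("new",k,(484.6-np.sin(a)*k).round(1),(-306.3+np.cos(a)*k).round(1))
go(460,177,200,-9.4)
E
```

```text
[202 201 202 201 202 202 202 200 192 143 126 184 175 199 201 202 201 201
 201 202 202 202 202 202 203 203 202 203 202 203 193 141 114 154 195 203
 203 203 202 203 203 202 203 203 202 203 202 203 202 202 202 201 188 135
 105 136 196 202 201 201 202 200 200 200 200]
[ 485.  -238.7   32. ]
[ 483.4 -301.5   32. ]
[ 481.8 -365.7   32. ]
364 [ 485.6 -160.9   44. ]
368 [ 485.4 -172.3   44. ]
459 [ 479.  -431.5   44. ]
462 [ 478.8 -440.1   44. ]
96 488.0 365.6
32 477.5 302.5
-32 467.1 239.3
-96 456.6 176.2
new 96 491.0 -210.5
new 32 486.7 -274.4
new -32 482.5 -338.2
new -96 478.2 -402.1
t 2.08 pos [ 492.2 -353.6  225.2] yaw -5.63 open 0.999 F [-0.4  0.4 -0.2] gf 0.0
shift units [20.73 -4.74  1.01] turn units [0.   0.   0.38]
```

Emit:
{"op": "step_arm", "data": {
  "plan": [
    [[1,-0.22,0],[0,0,0.38],-1],
    [[1,-0.22,0],[0,0,0],-1],
    [[1,-0.22,0],[0,0,0],-1],
    [[1,-0.22,0],[0,0,0],-1],
    [[1,-0.22,0],[0,0,0],-1]
  ]
}}

```text
time: 2.7
ee_pos: [483.7, -224.5, 225.0]
ee_rot: [[0.163, 0.987, 0.0], [0.987, -0.163, -0.0], [-0.0, 0.0, -1.0]]
force: [-0.0, -0.0, -0.4]
opening: 1.003
grasp_force: 0.0
```

Emit:
{"op": "step_arm", "data": {
  "plan": [
    [[1,-0.22,0],[0,0,0],-1],
    [[1,-0.22,0],[0,0,0],-1],
    [[1,-0.22,0],[0,0,0],-1],
    [[1,-0.22,0],[0,0,0],-1],
    [[1,-0.22,0],[0,0,0],-1]
  ]
}}

```text
time: 3.32
ee_pos: [477.0, -96.7, 225.1]
ee_rot: [[0.163, 0.987, 0.0], [0.987, -0.163, -0.0], [-0.0, 0.0, -1.0]]
force: [0.4, 0.1, 0.0]
opening: 0.998
grasp_force: 0.0
```

Emit:
{"op": "step_arm", "data": {
  "plan": [
    [[1,-0.22,0],[0,0,0],-1],
    [[1,-0.22,0],[0,0,0],-1],
    [[1,-0.22,0],[0,0,0],-1],
    [[1,-0.22,0],[0,0,0],-1],
    [[1,-0.22,0],[0,0,0],-1]
  ]
}}

```text
time: 3.95
ee_pos: [470.2, 31.1, 225.1]
ee_rot: [[0.163, 0.987, 0.0], [0.987, -0.163, -0.0], [0.0, 0.0, -1.0]]
force: [-0.2, 0.1, -0.8]
opening: 1.002
grasp_force: 0.0
```

Emit:
{"op": "step_arm", "data": {
  "plan": [
    [[1,-0.22,0],[0,0,0],-1],
    [[1,-0.22,0],[0,0,0],-1],
    [[0,0,0],[0,0,0],-1]
  ]
}}

```text
time: 4.32
ee_pos: [467.6, 82.3, 225.0]
ee_rot: [[0.161, 0.987, 0.0], [0.987, -0.161, 0.0], [0.0, 0.0, -1.0]]
force: [0.5, -0.9, 0.0]
opening: 1.003
grasp_force: 0.0
```

```bash
python3 - <<'E'
from h import *
go(458,176.5,200,-9.4)
s,W=wcloud(); cv2.imwrite("pics/w3.png",s["image"][...,::-1]);X,Y,Z=W[...,0],W[...,1],W[...,2]
for n,x,y,z in(("red",457,176,110),("salt",467,239,95),("green",478,302,104),("yel",489,366,103)):
    q=(np.hypot(X-x,Y-y)<32)&(Z>z-3)&(Z<130)
    if q.sum()>20:
        c=np.ascontiguousarray(W[q][:,:2],np.float32); print(n,q.sum(),np.median(W[q],0).round(1),cv2.minEnclosingCircle(c))
E
```

```text
t 4.33 pos [467.6  82.3 225. ] yaw -9.28 open 1.003 F [ 0.5 -0.9  0. ] gf 0.0
shift units [ 3.65 -0.99  1.  ] turn units [ 0.   -0.    0.01]
red 2423 [461.4 177.2 119.7] ((461.1822204589844, 176.6989288330078), 21.85538673400879)
salt 882 [471.1 237.6  99.4] ((471.80615234375, 242.45339965820312), 16.482221603393555)
```

View pics/w3.png

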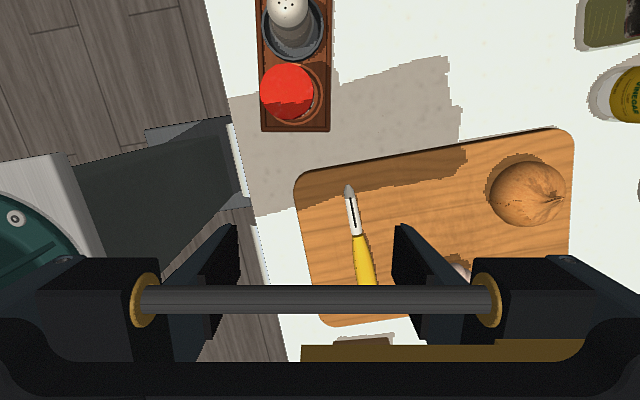

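Red is at (285,92) and salt at (287,8), both standing in their cups. The wrist fix for red, (461,177), agrees with the top camera. I'll grip it.

Emit:
{"op": "step_arm", "data": {
  "plan": [
    [[1,-0.22,0],[0,0,0],-1],
    [[1,-0.22,0],[0,0,0],-1],
    [[1,-0.22,0],[0,0,0],-1],
    [[0.69,-0.24,0],[0,0,0],-1],
    [[0,0,1],[0,0,0],-1]
  ]
}}

```text
time: 5.0
ee_pos: [461.9, 176.5, 201.0]
ee_rot: [[0.163, 0.987, 0.003], [0.987, -0.163, 0.001], [0.002, 0.003, -1.0]]
force: [-0.4, 0.2, 0.1]
opening: 1.001
grasp_force: 0.0
```

Emit:
{"op": "step_arm", "data": {
  "plan": [
    [[0,0,1],[0,0,0],-1],
    [[0,0,1],[0,0,0],-1],
    [[0,0,1],[0,0,0],-1],
    [[0,0,1],[0,0,0],-1],
    [[0,0,1],[0,0,0],-1]
  ]
}}

```text
time: 5.62
ee_pos: [461.0, 175.2, 74.2]
ee_rot: [[0.164, 0.986, 0.0], [0.986, -0.164, -0.0], [0.0, 0.0, -1.0]]
force: [0.1, -0.0, -0.1]
opening: 1.001
grasp_force: 0.0
```

Emit:
{"op": "step_arm", "data": {
  "plan": [
    [[0,0,0.28],[0,0,0],-1],
    [[0,0,0],[0,0,0],-1],
    [[0,0,0],[0,0,0],0.2],
    [[0,0,0],[0,0,0],0.2],
    [[0,0,0],[0,0,0],0.2]
  ],
  "grip_force": 15
}}

```text
time: 6.25
ee_pos: [461.2, 175.5, 68.4]
ee_rot: [[0.164, 0.986, 0.001], [0.986, -0.164, 0.0], [0.0, 0.001, -1.0]]
force: [0.5, 0.6, 0.6]
opening: 0.699
grasp_force: 0.0
```

Emit:
{"op": "step_arm", "data": {
  "plan": [
    [[0,0,0],[0,0,0],0.2],
    [[0,0,0],[0,0,0],0.2],
    [[0,0,0],[0,0,0],0.2],
    [[0,0,0],[0,0,0],0.2],
    [[0,0,0],[0,0,0],0.2]
  ]
}}

```text
time: 6.88
ee_pos: [461.0, 175.4, 67.9]
ee_rot: [[0.164, 0.986, -0.0], [0.986, -0.164, -0.0], [-0.0, -0.0, -1.0]]
force: [-0.2, -0.6, 1.9]
opening: 0.472
grasp_force: 15.0
```

Emit:
{"op": "step_arm", "data": {
  "plan": [
    [[0,0,-0.6],[0,0,0],0.2],
    [[0,0,-1],[0,0,0],0.2],
    [[0,0,-1],[0,0,0],0.2],
    [[0,0,-1],[0,0,0],0.2],
    [[0,0,-1],[0,0,0],0.2]
  ]
}}

```text
time: 7.5
ee_pos: [460.9, 175.4, 184.7]
ee_rot: [[0.164, 0.986, 0.001], [0.986, -0.164, 0.0], [0.0, 0.001, -1.0]]
force: [0.2, 0.0, -0.8]
opening: 0.473
grasp_force: 15.0
```

Emit:
{"op": "step_arm", "data": {
  "plan": [
    [[-0.5,0,-1],[0,0,-0.56],0.2],
    [[-0.77,0.15,0],[0,0,0],0.2],
    [[-1,0.15,0],[0,0,0],0.2],
    [[-1,0.15,0],[0,0,0],0.2],
    [[-1,0.15,0],[0,0,0],0.2]
  ]
}}

```text
time: 8.12
ee_pos: [467.5, 67.3, 208.8]
ee_rot: [[0.067, 0.998, 0.001], [0.998, -0.067, 0.0], [0.0, 0.001, -1.0]]
force: [0.7, -0.7, -0.7]
opening: 0.472
grasp_force: 15.0
```

Emit:
{"op": "step_arm", "data": {
  "plan": [
    [[-1,0.15,0],[0,0,0],0.2],
    [[-1,0.15,0],[0,0,0],0.2],
    [[-1,0.15,0],[0,0,0],0.2],
    [[-1,0.15,0],[0,0,0],0.2],
    [[-1,0.15,0],[0,0,0],0.2]
  ]
}}

```text
time: 8.75
ee_pos: [477.8, -58.7, 208.9]
ee_rot: [[0.067, 0.998, 0.001], [0.998, -0.067, -0.0], [-0.0, 0.001, -1.0]]
force: [0.2, 1.0, -1.6]
opening: 0.476
grasp_force: 15.0
```

Emit:
{"op": "step_arm", "data": {
  "plan": [
    [[-1,0.15,0],[0,0,0],0.2],
    [[-1,0.15,0],[0,0,0],0.2],
    [[-1,0.15,0],[0,0,0],0.2],
    [[-1,0.15,0],[0,0,0],0.2],
    [[-1,0.13,0],[0,0,0],0.2]
  ]
}}

```text
time: 9.38
ee_pos: [487.6, -184.7, 208.9]
ee_rot: [[0.067, 0.998, 0.001], [0.998, -0.067, -0.0], [-0.0, 0.001, -1.0]]
force: [0.4, 0.5, -1.0]
opening: 0.474
grasp_force: 15.0
```

Emit:
{"op": "step_arm", "data": {
  "plan": [
    [[-0.5,0,0],[0,0,0],0.2],
    [[-0.5,0,0],[0,0,0],0.2],
    [[0,0,0],[0,0,0],0.2]
  ]
}}

```text
time: 9.75
ee_pos: [485.8, -209.1, 208.1]
ee_rot: [[0.068, 0.998, 0.0], [0.998, -0.068, 0.0], [0.0, 0.0, -1.0]]
force: [-0.6, 0.1, -1.2]
opening: 0.472
grasp_force: 15.0
```

```bash
python3 - <<'E'
from h import *
go(491,-209.2,67,-3.84)
E
```

```text
t 9.75 pos [ 485.8 -209.1  208.1] yaw -3.90 open 0.472 F [-0.6  0.1 -1.2] gf 15.0
shift units [0.01 0.21 5.64] turn units [ 0.   -0.   -0.01]
```

Emit:
{"op": "step_arm", "data": {
  "plan": [
    [[0,0.21,1],[0,0,0],0.2],
    [[0,0,1],[0,0,0],0.2],
    [[0,0,1],[0,0,0],0.2],
    [[0,0,1],[0,0,0],0.2],
    [[0,0,0.8],[0,0,0],0.2]
  ]
}}

```text
time: 10.38
ee_pos: [491.0, -208.4, 87.0]
ee_rot: [[0.067, 0.998, -0.001], [0.998, -0.067, 0.0], [0.0, -0.001, -1.0]]
force: [-0.2, -0.0, -0.9]
opening: 0.474
grasp_force: 15.0
```

Emit:
{"op": "step_arm", "data": {
  "plan": [
    [[0,0,0.5],[0,0,0],0.2],
    [[0,0,0.2],[0,0,0],0.2],
    [[0,0,0],[0,0,0],0.2]
  ]
}}

```text
time: 10.75
ee_pos: [491.3, -209.1, 70.6]
ee_rot: [[0.067, 0.998, 0.0], [0.998, -0.067, -0.0], [-0.0, 0.0, -1.0]]
force: [-0.3, -0.1, -0.7]
opening: 0.478
grasp_force: 15.0
```

Emit:
{"op": "step_arm", "data": {
  "plan": [
    [[0,0,0.08],[0,0,0],0.2],
    [[0,0,0.04],[0,0,0],0.2],
    [[0,0,0.02],[0,0,0],0.2],
    [[0,0,0],[0,0,0],0.2]
  ]
}}

```text
time: 11.25
ee_pos: [491.2, -209.2, 67.0]
ee_rot: [[0.067, 0.998, 0.0], [0.998, -0.067, -0.0], [-0.0, 0.0, -1.0]]
force: [0.1, 0.3, -1.8]
opening: 0.477
grasp_force: 15.0
```

Emit:
{"op": "step_arm", "data": {
  "plan": [
    [[0,0,0.03],[0,0,0],0.2],
    [[0,0,0],[0,0,0],0.2],
    [[0,0,0],[0,0,0],0.2]
  ]
}}

```text
time: 11.62
ee_pos: [491.2, -209.2, 66.7]
ee_rot: [[0.067, 0.998, -0.0], [0.998, -0.067, 0.0], [0.0, -0.0, -1.0]]
force: [-4.0, 2.0, 12.1]
opening: 0.477
grasp_force: 15.0
```

Emit:
{"op": "step_arm", "data": {
  "plan": [
    [[0,0,0],[0,0,0],-0.5],
    [[0,0,0],[0,0,0],-0.5],
    [[0,0,0],[0,0,0],-0.5],
    [[0,0,0],[0,0,0],-0.5],
    [[0,0,-0.5],[0,0,0],-1]
  ]
}}

```text
time: 12.25
ee_pos: [490.7, -208.9, 78.5]
ee_rot: [[0.067, 0.998, -0.002], [0.998, -0.067, 0.001], [0.001, -0.002, -1.0]]
force: [0.5, 0.0, 0.1]
opening: 0.83
grasp_force: 0.0
```

Emit:
{"op": "step_arm", "data": {
  "plan": [
    [[0,0,-1],[0,0,0],-1],
    [[0,0,-1],[0,0,0],-1],
    [[0,0,-1],[0,0,0],-1],
    [[0,0,-1],[0,0,0],-1],
    [[0.5,0,-1],[0,0,0],-1]
  ]
}}

```text
time: 12.88
ee_pos: [492.0, -196.9, 205.4]
ee_rot: [[0.068, 0.998, 0.001], [0.998, -0.068, -0.0], [-0.0, 0.001, -1.0]]
force: [0.8, 0.4, 0.4]
opening: 1.004
grasp_force: 0.0
```

```bash
python3 - <<'E'
from h import *
go(470.5,241.5,210,-9.4)
s,W=wcloud(); 
t=snap("top"); c=t["image"][180:240,357:472]
cv2.imwrite("pics/t2.png",np.vstack([cv2.resize(s["image"],(480,300)),cv2.resize(c,(480,250),interpolation=cv2.INTER_CUBIC)])[...,::-1])
E
```

```text
t 12.88 pos [ 492.  -196.9  205.4] yaw -3.90 open 1.004 F [0.8 0.4 0.4] gf 0.0
shift units [17.16 -3.71 -0.18] turn units [0.   0.   0.55]
```

View pics/t2.png

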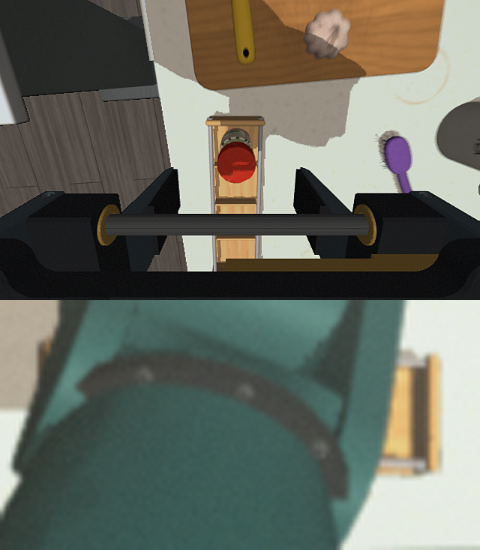

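Red stands upright in the first bay, at (237,160) in the wrist half of the picture. Salt is next.

Emit:
{"op": "step_arm", "data": {
  "plan": [
    [[1,-0.22,0],[0,0,0.55],-1],
    [[1,-0.22,0],[0,0,0],-1],
    [[1,-0.22,0],[0,0,0],-1],
    [[1,-0.22,0],[0,0,0],-1],
    [[1,-0.22,0],[0,0,0],-1]
  ]
}}

```text
time: 13.6
ee_pos: [482.4, -68.5, 203.4]
ee_rot: [[0.163, 0.987, -0.0], [0.987, -0.163, 0.0], [-0.0, -0.0, -1.0]]
force: [0.1, 0.4, 0.3]
opening: 1.001
grasp_force: 0.0
```

Emit:
{"op": "step_arm", "data": {
  "plan": [
    [[1,-0.22,0],[0,0,0],-1],
    [[1,-0.22,0],[0,0,0],-1],
    [[1,-0.22,0],[0,0,0],-1],
    [[1,-0.22,0],[0,0,0],-1],
    [[1,-0.22,0],[0,0,0],-1]
  ]
}}

```text
time: 14.22
ee_pos: [475.7, 59.3, 203.4]
ee_rot: [[0.163, 0.987, -0.0], [0.987, -0.163, -0.0], [-0.0, -0.0, -1.0]]
force: [-0.1, 0.6, -0.3]
opening: 1.001
grasp_force: 0.0
```

Emit:
{"op": "step_arm", "data": {
  "plan": [
    [[1,-0.22,0],[0,0,0],-1],
    [[1,-0.22,0],[0,0,0],-1],
    [[1,-0.22,0],[0,0,0],-1],
    [[0,0,0],[0,0,0],-1]
  ]
}}

```text
time: 14.72
ee_pos: [471.7, 136.2, 203.4]
ee_rot: [[0.161, 0.987, -0.0], [0.987, -0.161, -0.0], [-0.0, -0.0, -1.0]]
force: [0.4, -0.1, 0.5]
opening: 1.004
grasp_force: 0.0
```

```bash
python3 - <<'E'
from h import *
go(470.5,240.5,210,-9.4)
s,W=wcloud(); cv2.imwrite("pics/w4.png",s["image"][...,::-1]);X,Y,Z=W[...,0],W[...,1],W[...,2]
for n,x,y,h in(("salt",467,239,103),("green",478,302,110),("yel",489,366,109)):
  for lo in (60,70,80,90,h-4):
    q=(np.hypot(X-x,Y-y)<30)&(Z>lo)&(Z<lo+(8 if lo<h-4 else 30))
    if q.sum()>20:
        c=np.ascontiguousarray(W[q][:,:2],np.float32); print(n,lo,q.sum(),np.median(W[q],0).round(1),np.round(sum(cv2.minEnclosingCircle(c),()) if 0 else np.r_[cv2.minEnclosingCircle(c)[0],cv2.minEnclosingCircle(c)[1]],1))
E
```

```text
t 14.72 pos [471.7 136.2 203.4] yaw -9.25 open 1.004 F [ 0.4 -0.1  0.5] gf 0.0
shift units [ 4.11 -0.73 -0.27] turn units [-0.    0.    0.01]
salt 60 119 [476.6 228.5  63.6] [472.1 241.8  19. ]
salt 70 75 [476.  228.5  72.8] [473.9 237.1  15.8]
salt 90 556 [474.1 242.3  94.5] [472.  244.6  17.1]
salt 99 855 [472.1 244.4 101.2] [472.4 244.5  13.3]
green 60 92 [484.5 281.4  64.3] [481.4 295.1  21.5]
green 70 183 [484.  282.8  71.4] [483.3 293.4  20.9]
green 80 92 [484.  282.6  81.4] [482.3 289.9  18.1]
green 90 148 [481.6 281.9  94.8] [480.4 293.   20.9]
green 106 558 [478.8 285.9 109.9] [479.2 290.   17.8]
```

View pics/w4.png

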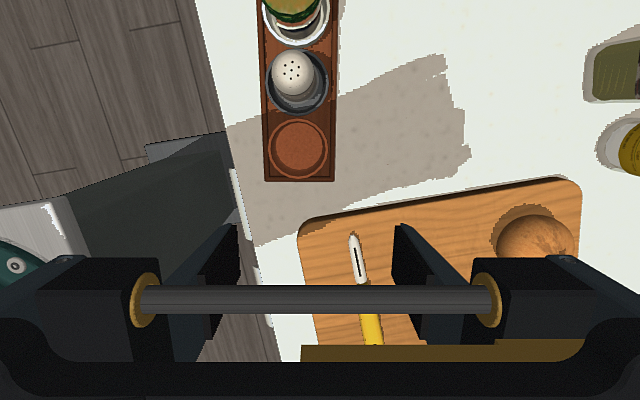

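Salt's dome is at (293,72), leaning slightly left and away in its black cup. The clay cup is empty and intact.

Emit:
{"op": "step_arm", "data": {
  "plan": [
    [[1,-0.17,0],[0,0,0],-1],
    [[1,-0.17,0],[0,0,0],-1],
    [[1,-0.17,0],[0,0,0],-1],
    [[0.8,-0.2,0],[0,0,0],-1],
    [[0.4,0,0.5],[0,0,0],-1]
  ]
}}

```text
time: 15.4
ee_pos: [472.1, 242.0, 191.2]
ee_rot: [[0.162, 0.987, 0.001], [0.987, -0.162, 0.001], [0.001, 0.001, -1.0]]
force: [-0.5, -0.9, 0.3]
opening: 1.002
grasp_force: 0.0
```

Emit:
{"op": "step_arm", "data": {
  "plan": [
    [[0,0,1],[0,0,0],-1],
    [[0,0,1],[0,0,0],-1],
    [[0,0,1],[0,0,0],-1],
    [[0,0,1],[0,0,0],-1],
    [[0,0,0.8],[0,0,0],-1]
  ]
}}

```text
time: 16.02
ee_pos: [471.1, 240.6, 69.3]
ee_rot: [[0.163, 0.987, -0.001], [0.987, -0.163, -0.001], [-0.001, -0.001, -1.0]]
force: [-0.7, 0.1, -0.4]
opening: 1.0
grasp_force: 0.0
```

Emit:
{"op": "step_arm", "data": {
  "plan": [
    [[0,0,0],[0,0,0],0.2],
    [[0,0,0],[0,0,0],0.5],
    [[0,0,0],[0,0,0],0.5],
    [[0,0,0],[0,0,0],0.5],
    [[0,0,0],[0,0,0],0.5]
  ],
  "grip_force": 12
}}

```text
time: 16.65
ee_pos: [471.6, 242.0, 71.5]
ee_rot: [[0.163, 0.987, 0.001], [0.987, -0.163, 0.0], [0.0, 0.0, -1.0]]
force: [-0.7, -0.7, 0.8]
opening: 0.485
grasp_force: 0.0
```

Emit:
{"op": "step_arm", "data": {
  "plan": [
    [[0,0,0],[0,0,0],0.5],
    [[0,0,0],[0,0,0],0.5],
    [[0,0,0],[0,0,0],0.5],
    [[0,0,0],[0,0,0],0.5],
    [[0,0,0],[0,0,0],0.5]
  ]
}}

```text
time: 17.27
ee_pos: [471.5, 241.9, 71.3]
ee_rot: [[0.163, 0.987, 0.0], [0.987, -0.163, 0.0], [0.0, 0.0, -1.0]]
force: [-0.9, 0.4, 3.3]
opening: 0.389
grasp_force: 12.1
```

Emit:
{"op": "step_arm", "data": {
  "plan": [
    [[0,0,-0.6],[0,0,0],0.5],
    [[0,0,-1],[0,0,0],0.5],
    [[0,0,-1],[0,0,0],0.5],
    [[0,0,-1],[0,0,0],0.5],
    [[0,0,-1],[0,0,-0.55],0.5]
  ]
}}

```text
time: 17.9
ee_pos: [471.4, 241.8, 187.9]
ee_rot: [[0.066, 0.998, 0.001], [0.998, -0.066, 0.0], [0.0, 0.001, -1.0]]
force: [-0.0, 0.1, -0.7]
opening: 0.392
grasp_force: 11.8
```

Emit:
{"op": "step_arm", "data": {
  "plan": [
    [[-0.5,0.1,-1],[0,0,0],0.5],
    [[-1,0.1,0],[0,0,0],0.5],
    [[-1,0.1,0],[0,0,0],0.5],
    [[-1,0.1,0],[0,0,0],0.5],
    [[-1,0.1,0],[0,0,0],0.5]
  ]
}}

```text
time: 18.52
ee_pos: [476.3, 127.9, 212.0]
ee_rot: [[0.067, 0.998, 0.001], [0.998, -0.067, 0.0], [0.0, 0.001, -1.0]]
force: [0.3, 0.5, -0.8]
opening: 0.391
grasp_force: 11.8
```

Emit:
{"op": "step_arm", "data": {
  "plan": [
    [[-1,0.1,0],[0,0,0],0.5],
    [[-1,0.1,0],[0,0,0],0.5],
    [[-1,0.1,0],[0,0,0],0.5],
    [[-1,0.1,0],[0,0,0],0.5],
    [[-1,0.1,0],[0,0,0],0.5]
  ]
}}

```text
time: 19.15
ee_pos: [480.3, 2.4, 212.0]
ee_rot: [[0.067, 0.998, 0.001], [0.998, -0.067, -0.0], [-0.0, 0.001, -1.0]]
force: [0.1, 0.7, -0.5]
opening: 0.39
grasp_force: 11.8
```

Emit:
{"op": "step_arm", "data": {
  "plan": [
    [[-1,0.1,0],[0,0,0],0.5],
    [[-1,0.1,0],[0,0,0],0.5],
    [[-1,0.1,0],[0,0,0],0.5],
    [[-1,0.1,0],[0,0,0],0.5],
    [[-1,0.1,0],[0,0,0],0.5]
  ]
}}

```text
time: 19.77
ee_pos: [484.4, -123.2, 212.0]
ee_rot: [[0.067, 0.998, 0.001], [0.998, -0.067, -0.0], [-0.0, 0.001, -1.0]]
force: [1.0, 0.2, -1.4]
opening: 0.391
grasp_force: 11.8
```

Emit:
{"op": "step_arm", "data": {
  "plan": [
    [[-1,0.1,0],[0,0,0],0.5],
    [[-1,0.1,0],[0,0,0],0.5],
    [[-1,0.1,0],[0,0,0],0.5],
    [[-1,0.1,0],[0,0,0],0.5],
    [[-1,0.1,0],[0,0,0],0.5]
  ]
}}

```text
time: 20.4
ee_pos: [488.4, -248.7, 212.1]
ee_rot: [[0.067, 0.998, 0.0], [0.998, -0.067, -0.0], [-0.0, 0.0, -1.0]]
force: [-0.4, 0.9, -1.0]
opening: 0.391
grasp_force: 11.8
```

Emit:
{"op": "step_arm", "data": {
  "plan": [
    [[-0.7,0,0],[0,0,0],0.5],
    [[-0.3,0,0],[0,0,0],0.5],
    [[0,0,0],[0,0,0],0.5]
  ]
}}

```text
time: 20.78
ee_pos: [486.7, -272.8, 211.3]
ee_rot: [[0.068, 0.998, -0.0], [0.998, -0.068, 0.0], [0.0, -0.0, -1.0]]
force: [-0.9, -0.2, -1.1]
opening: 0.392
grasp_force: 11.8
```

```bash
python3 - <<'E'
from h import *
go(486.7,-273.1,70.5,-3.84)
E
```

```text
t 20.77 pos [ 486.7 -272.8  211.3] yaw -3.89 open 0.392 F [-0.9 -0.2 -1.1] gf 11.8
shift units [-0.01  0.    5.63] turn units [-0. -0. -0.]
```

Emit:
{"op": "step_arm", "data": {
  "plan": [
    [[0,0,1],[0,0,0],0.5],
    [[0,0,1],[0,0,0],0.5],
    [[0,0,1],[0,0,0],0.5],
    [[0,0,1],[0,0,0],0.5],
    [[0,0,0.8],[0,0,0],0.5]
  ]
}}

```text
time: 21.4
ee_pos: [486.7, -272.1, 90.3]
ee_rot: [[0.067, 0.998, -0.0], [0.998, -0.067, 0.0], [0.0, -0.0, -1.0]]
force: [-0.6, 0.2, -1.4]
opening: 0.39
grasp_force: 11.8
```

Emit:
{"op": "step_arm", "data": {
  "plan": [
    [[0,0,0.5],[0,0,0],0.5],
    [[0,0,0.2],[0,0,0],0.5],
    [[0,0,0.04],[0,0,0],0.5],
    [[0,0,0],[0,0,0],0.5]
  ]
}}

```text
time: 21.9
ee_pos: [487.2, -273.0, 73.2]
ee_rot: [[0.067, 0.998, 0.001], [0.998, -0.067, -0.0], [-0.0, 0.001, -1.0]]
force: [-0.1, 0.3, -1.3]
opening: 0.39
grasp_force: 11.8
```

Emit:
{"op": "step_arm", "data": {
  "plan": [
    [[0,0,0.03],[0,0,0],0.5],
    [[0,0,0.02],[0,0,0],0.5],
    [[0,0,0],[0,0,0],0.5],
    [[0,0,0],[0,0,0],0.5]
  ]
}}

```text
time: 22.4
ee_pos: [486.9, -272.9, 71.5]
ee_rot: [[0.067, 0.998, 0.0], [0.998, -0.067, -0.0], [-0.0, 0.0, -1.0]]
force: [-0.4, 1.6, -2.2]
opening: 0.387
grasp_force: 11.8
```

Emit:
{"op": "step_arm", "data": {
  "plan": [
    [[0,0,0.03],[0,0,0],0.5],
    [[0,0,0.02],[0,0,0],0.5],
    [[0,0,0],[0,0,0],0.5],
    [[0,0,0],[0,0,0],0.5]
  ]
}}

```text
time: 22.9
ee_pos: [486.9, -272.9, 70.3]
ee_rot: [[0.067, 0.998, 0.0], [0.998, -0.067, -0.0], [-0.0, 0.0, -1.0]]
force: [-1.9, -0.1, 2.6]
opening: 0.391
grasp_force: 12.0
```

Emit:
{"op": "step_arm", "data": {
  "plan": [
    [[0,0,0.01],[0,0,0],0.5],
    [[0,0,0],[0,0,0],0.1],
    [[0,0,0],[0,0,0],0.1],
    [[0,0,0],[0,0,0],-0.6],
    [[0,0,0],[0,0,0],-1]
  ]
}}

```text
time: 23.52
ee_pos: [486.8, -272.8, 69.9]
ee_rot: [[0.067, 0.998, -0.0], [0.998, -0.067, 0.0], [0.0, -0.0, -1.0]]
force: [0.2, 0.1, 0.8]
opening: 0.637
grasp_force: 0.0
```

Emit:
{"op": "step_arm", "data": {
  "plan": [
    [[0,0,0],[0,0,0],-1],
    [[0,0,0],[0,0,0],-1],
    [[0,0,-0.5],[0,0,0],-1],
    [[0,0,-1],[0,0,0],-1],
    [[0,0,-1],[0,0,0],-1]
  ]
}}

```text
time: 24.15
ee_pos: [486.9, -272.9, 133.9]
ee_rot: [[0.067, 0.998, 0.0], [0.998, -0.067, -0.0], [-0.0, 0.0, -1.0]]
force: [0.3, 0.5, -0.5]
opening: 0.997
grasp_force: 0.0
```

Emit:
{"op": "step_arm", "data": {
  "plan": [
    [[0,0,-1],[0,0,0],-1],
    [[0,0,-1],[0,0,0],-1],
    [[0,0,-0.9],[0,0,0],-1],
    [[0,0,0],[0,0,0],-1]
  ]
}}

```text
time: 24.65
ee_pos: [487.7, -273.3, 207.1]
ee_rot: [[0.067, 0.998, 0.003], [0.998, -0.067, -0.002], [-0.002, 0.003, -1.0]]
force: [0.3, 0.4, -0.0]
opening: 0.999
grasp_force: 0.0
```

```bash
python3 - <<'E'
from h import *
go(478.8,302.5,210,-9.4)
s,W=wcloud(); cv2.imwrite("pics/w5.png",s["image"][...,::-1])
E
```

```text
t 24.65 pos [ 487.7 -273.3  207.1] yaw -3.86 open 0.999 F [ 0.3  0.4 -0. ] gf 0.0
shift units [22.67 -4.11 -0.12] turn units [0.02 0.01 0.55]
```

View pics/w5.png

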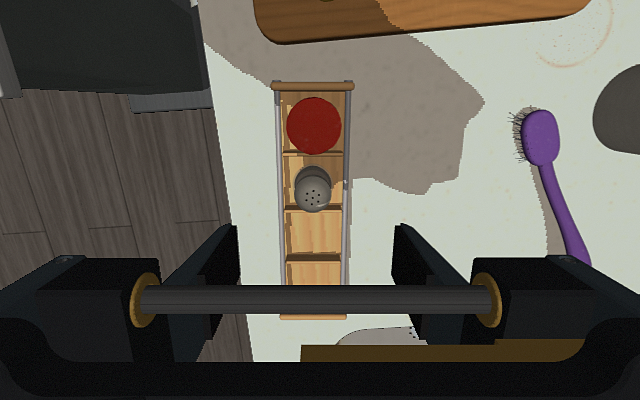

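Red (313,125) and salt (312,190) stand upright in bays 1 and 2. Green is next.

Emit:
{"op": "step_arm", "data": {
  "plan": [
    [[0,0,0],[0,0,0.55],-1],
    [[1,-0.18,0],[0,0,0],-1],
    [[1,-0.18,0],[0,0,0],-1],
    [[1,-0.18,0],[0,0,0],-1],
    [[1,-0.18,0],[0,0,0],-1]
  ]
}}

```text
time: 25.32
ee_pos: [484.7, -170.2, 203.9]
ee_rot: [[0.163, 0.987, -0.001], [0.987, -0.163, 0.001], [0.0, -0.001, -1.0]]
force: [0.5, 0.1, -0.0]
opening: 1.0
grasp_force: 0.0
```

Emit:
{"op": "step_arm", "data": {
  "plan": [
    [[1,-0.18,0],[0,0,0],-1],
    [[1,-0.18,0],[0,0,0],-1],
    [[1,-0.18,0],[0,0,0],-1],
    [[1,-0.18,0],[0,0,0],-1],
    [[1,-0.18,0],[0,0,0],-1]
  ]
}}

```text
time: 25.95
ee_pos: [482.8, -43.4, 204.0]
ee_rot: [[0.163, 0.987, -0.001], [0.987, -0.163, 0.0], [-0.0, -0.001, -1.0]]
force: [0.2, -0.9, 0.3]
opening: 1.001
grasp_force: 0.0
```

Emit:
{"op": "step_arm", "data": {
  "plan": [
    [[1,-0.18,0],[0,0,0],-1],
    [[1,-0.18,0],[0,0,0],-1],
    [[1,-0.18,0],[0,0,0],-1],
    [[1,-0.18,0],[0,0,0],-1],
    [[1,-0.18,0],[0,0,0],-1]
  ]
}}

```text
time: 26.58
ee_pos: [480.9, 83.5, 204.0]
ee_rot: [[0.163, 0.987, -0.001], [0.987, -0.163, -0.0], [-0.0, -0.001, -1.0]]
force: [0.1, 0.3, -0.2]
opening: 0.995
grasp_force: 0.0
```

Emit:
{"op": "step_arm", "data": {
  "plan": [
    [[1,-0.18,0],[0,0,0],-1],
    [[1,-0.18,0],[0,0,0],-1],
    [[1,-0.18,0],[0,0,0],-1],
    [[1,-0.18,0],[0,0,0],-1],
    [[0,0,0],[0,0,0],-1]
  ]
}}

```text
time: 27.2
ee_pos: [479.6, 185.2, 204.1]
ee_rot: [[0.161, 0.987, -0.001], [0.987, -0.161, -0.0], [-0.001, -0.001, -1.0]]
force: [0.4, -0.4, 0.1]
opening: 0.999
grasp_force: 0.0
```

```bash
python3 - <<'E'
from h import *
go(479.5,302.5,64,-9.4)
s,W=wcloud();X,Y,Z=W[...,0],W[...,1],W[...,2]
for n,x,y,h in(("green",478,302,110),("yel",489,366,109)):
    q=(np.hypot(X-x,Y-y)<30)&(Z>h-5)&(Z<h+10)
    if q.sum()>20:
        c=np.ascontiguousarray(W[q][:,:2],np.float32); print(n,q.sum(),np.median(W[q],0).round(1),cv2.minEnclosingCircle(c))
E
```

```text
t 27.20 pos [479.6 185.2 204.1] yaw -9.26 open 0.999 F [ 0.4 -0.4  0.1] gf 0.0
shift units [ 4.63 -0.77  5.6 ] turn units [-0.01  0.    0.01]
green 2958 [481.8 302.7 110.4] ((481.50323486328125, 302.4123840332031), 22.072898864746094)
```

Emit:
{"op": "step_arm", "data": {
  "plan": [
    [[1,-0.15,0],[0,0,0],-1],
    [[1,-0.15,0],[0,0,0],-1],
    [[1,-0.15,0],[0,0,0],-1],
    [[1,-0.15,0],[0,0,0],-1],
    [[0.64,-0.14,0.3],[0,0,0],-1]
  ]
}}

```text
time: 27.88
ee_pos: [481.0, 302.0, 197.2]
ee_rot: [[0.163, 0.987, 0.0], [0.987, -0.163, 0.0], [0.0, 0.0, -1.0]]
force: [0.4, 0.2, -0.6]
opening: 0.999
grasp_force: 0.0
```

Emit:
{"op": "step_arm", "data": {
  "plan": [
    [[0,0,0.7],[0,0,0],-1],
    [[0,0,1],[0,0,0],-1],
    [[0,0,1],[0,0,0],-1],
    [[0,0,1],[0,0,0],-1],
    [[0,0,1],[0,0,0],-1]
  ]
}}

```text
time: 28.5
ee_pos: [480.1, 300.3, 77.8]
ee_rot: [[0.163, 0.987, -0.001], [0.987, -0.163, -0.001], [-0.001, -0.001, -1.0]]
force: [0.1, -0.6, -0.9]
opening: 0.998
grasp_force: 0.0
```

Emit:
{"op": "step_arm", "data": {
  "plan": [
    [[0,0,0.6],[0,0,0],-1],
    [[0,0,0],[0,0,0],0.2],
    [[0,0,0],[0,0,0],0.2],
    [[0,0,0],[0,0,0],0.2],
    [[0,0,0],[0,0,0],0.2]
  ],
  "grip_force": 15
}}

```text
time: 29.12
ee_pos: [481.0, 302.0, 65.6]
ee_rot: [[0.163, 0.987, 0.001], [0.987, -0.163, 0.001], [0.001, 0.001, -1.0]]
force: [0.2, 0.9, 0.0]
opening: 0.593
grasp_force: 0.0
```

Emit:
{"op": "step_arm", "data": {
  "plan": [
    [[0,0,0],[0,0,0],0.2],
    [[0,0,0],[0,0,0],0.2],
    [[0,0,0],[0,0,0],0.2],
    [[0,0,0],[0,0,0],0.2],
    [[0,0,0],[0,0,0],0.2]
  ]
}}

```text
time: 29.75
ee_pos: [480.9, 301.9, 65.2]
ee_rot: [[0.163, 0.987, 0.0], [0.987, -0.163, 0.0], [0.0, 0.0, -1.0]]
force: [-1.1, -0.3, 7.2]
opening: 0.488
grasp_force: 15.0
```

Emit:
{"op": "step_arm", "data": {
  "plan": [
    [[0,0,-0.8],[0,0,0],0.2],
    [[0,0,-1],[0,0,0],0.2],
    [[0,0,-1],[0,0,0],0.2],
    [[0,0,-1],[0,0,0],0.2],
    [[0,0,-1],[0,0,-0.55],0.2]
  ]
}}

```text
time: 30.38
ee_pos: [480.7, 301.8, 186.9]
ee_rot: [[0.066, 0.998, 0.001], [0.998, -0.066, 0.0], [0.0, 0.001, -1.0]]
force: [0.4, -1.0, -0.5]
opening: 0.49
grasp_force: 15.0
```

Emit:
{"op": "step_arm", "data": {
  "plan": [
    [[-0.5,0.1,-1],[0,0,0],0.2],
    [[-1,0.07,0],[0,0,0],0.2],
    [[-1,0.07,0],[0,0,0],0.2],
    [[-1,0.07,0],[0,0,0],0.2],
    [[-1,0.07,0],[0,0,0],0.2]
  ]
}}

```text
time: 31.0
ee_pos: [482.5, 188.1, 211.1]
ee_rot: [[0.067, 0.998, 0.001], [0.998, -0.067, 0.0], [0.0, 0.001, -1.0]]
force: [0.7, 0.5, -1.7]
opening: 0.487
grasp_force: 15.0
```

Emit:
{"op": "step_arm", "data": {
  "plan": [
    [[-1,0.07,0],[0,0,0],0.2],
    [[-1,0.07,0],[0,0,0],0.2],
    [[-1,0.07,0],[0,0,0],0.2],
    [[-1,0.07,0],[0,0,0],0.2],
    [[-1,0.07,0],[0,0,0],0.2]
  ]
}}

```text
time: 31.62
ee_pos: [482.8, 62.8, 211.0]
ee_rot: [[0.067, 0.998, 0.001], [0.998, -0.067, 0.0], [0.0, 0.001, -1.0]]
force: [-0.9, 0.3, -1.5]
opening: 0.49
grasp_force: 15.0
```

Emit:
{"op": "step_arm", "data": {
  "plan": [
    [[-1,0.07,0],[0,0,0],0.2],
    [[-1,0.07,0],[0,0,0],0.2],
    [[-1,0.07,0],[0,0,0],0.2],
    [[-1,0.07,0],[0,0,0],0.2],
    [[-1,0.07,0],[0,0,0],0.2]
  ]
}}

```text
time: 32.25
ee_pos: [483.2, -62.5, 211.0]
ee_rot: [[0.067, 0.998, 0.001], [0.998, -0.067, -0.0], [-0.0, 0.001, -1.0]]
force: [-0.6, 0.4, -1.2]
opening: 0.49
grasp_force: 15.0
```

Emit:
{"op": "step_arm", "data": {
  "plan": [
    [[-1,0.07,0],[0,0,0],0.2],
    [[-1,0.07,0],[0,0,0],0.2],
    [[-1,0.07,0],[0,0,0],0.2],
    [[-1,0.07,0],[0,0,0],0.2],
    [[-1,0.07,0],[0,0,0],0.2]
  ]
}}

```text
time: 32.88
ee_pos: [483.5, -187.8, 211.0]
ee_rot: [[0.067, 0.998, 0.001], [0.998, -0.067, -0.0], [-0.0, 0.001, -1.0]]
force: [0.4, -0.8, -2.1]
opening: 0.488
grasp_force: 15.0
```

Emit:
{"op": "step_arm", "data": {
  "plan": [
    [[-1,0.07,0],[0,0,0],0.2],
    [[-1,0.07,0],[0,0,0],0.2],
    [[-1,0.07,0],[0,0,0],0.2],
    [[-1,0.07,0],[0,0,0],0.2],
    [[-1,0.07,0],[0,0,0],0.2]
  ]
}}

```text
time: 33.5
ee_pos: [483.9, -313.3, 210.9]
ee_rot: [[0.067, 0.998, 0.001], [0.998, -0.067, -0.0], [-0.0, 0.001, -1.0]]
force: [0.8, -0.7, -1.4]
opening: 0.49
grasp_force: 15.0
```

Emit:
{"op": "step_arm", "data": {
  "plan": [
    [[-0.7,0,0],[0,0,0],0.2],
    [[-0.3,0,0],[0,0,0],0.2],
    [[0,0,0],[0,0,0],0.2]
  ]
}}

```text
time: 33.88
ee_pos: [482.1, -337.3, 209.9]
ee_rot: [[0.068, 0.998, -0.0], [0.998, -0.068, 0.0], [0.0, -0.0, -1.0]]
force: [-0.4, 0.5, -0.8]
opening: 0.488
grasp_force: 15.0
```

```bash
python3 - <<'E'
from h import *
go(482.5,-336.9,64.2,-3.84)
E
```

```text
t 33.88 pos [ 482.1 -337.3  209.9] yaw -3.89 open 0.488 F [-0.4  0.5 -0.8] gf 15.0
shift units [0.02 0.02 5.83] turn units [-0. -0. -0.]
```

Emit:
{"op": "step_arm", "data": {
  "plan": [
    [[0,0,1],[0,0,0],0.2],
    [[0,0,1],[0,0,0],0.2],
    [[0,0,1],[0,0,0],0.2],
    [[0,0,1],[0,0,0],0.2],
    [[0,0,1],[0,0,0],0.2]
  ]
}}

```text
time: 34.5
ee_pos: [482.3, -336.5, 84.2]
ee_rot: [[0.067, 0.998, -0.0], [0.998, -0.067, 0.0], [0.0, -0.0, -1.0]]
force: [0.9, 0.4, -1.2]
opening: 0.486
grasp_force: 15.0
```

Emit:
{"op": "step_arm", "data": {
  "plan": [
    [[0,0,0.5],[0,0,0],0.2],
    [[0,0,0.2],[0,0,0],0.2],
    [[0,0,0.04],[0,0,0],0.2],
    [[0,0,0.03],[0,0,0],0.2],
    [[0,0,0],[0,0,0],0.2]
  ]
}}

```text
time: 35.12
ee_pos: [482.5, -337.4, 66.2]
ee_rot: [[0.067, 0.998, 0.001], [0.998, -0.067, -0.0], [-0.0, 0.001, -1.0]]
force: [0.4, -0.1, -1.0]
opening: 0.487
grasp_force: 15.0
```

Emit:
{"op": "step_arm", "data": {
  "plan": [
    [[0,0,0.03],[0,0,0],0.2],
    [[0,0,0.02],[0,0,0],0.2],
    [[0,0,0],[0,0,0],0.2]
  ]
}}

```text
time: 35.5
ee_pos: [482.2, -337.2, 64.4]
ee_rot: [[0.067, 0.998, -0.0], [0.998, -0.067, 0.0], [0.0, -0.0, -1.0]]
force: [0.4, 0.5, -0.4]
opening: 0.482
grasp_force: 15.0
```

Emit:
{"op": "step_arm", "data": {
  "plan": [
    [[0,0,0.03],[0,0,0],0.2],
    [[0,0,0],[0,0,0],0.2],
    [[0,0,0],[0,0,0],0.2]
  ]
}}

```text
time: 35.88
ee_pos: [482.3, -337.3, 64.2]
ee_rot: [[0.067, 0.998, -0.0], [0.998, -0.067, -0.0], [-0.0, -0.0, -1.0]]
force: [-2.8, 1.2, 9.0]
opening: 0.487
grasp_force: 15.0
```

Emit:
{"op": "step_arm", "data": {
  "plan": [
    [[0,0,0],[0,0,0],-0.1],
    [[0,0,0],[0,0,0],-0.1],
    [[0,0,0],[0,0,0],-0.6],
    [[0,0,0],[0,0,0],-1],
    [[0,0,0],[0,0,0],-1]
  ]
}}

```text
time: 36.5
ee_pos: [482.2, -337.2, 63.6]
ee_rot: [[0.067, 0.998, -0.0], [0.998, -0.067, 0.0], [0.0, -0.0, -1.0]]
force: [0.4, -0.1, 0.1]
opening: 0.848
grasp_force: 0.0
```

Emit:
{"op": "step_arm", "data": {
  "plan": [
    [[0,0,0],[0,0,0],-1],
    [[0,0,-0.5],[0,0,0],-1],
    [[0,0,-1],[0,0,0],-1],
    [[0,0,-1],[0,0,0],-1],
    [[0,0,-1],[0,0,0],-1]
  ]
}}

```text
time: 37.12
ee_pos: [482.3, -337.3, 152.9]
ee_rot: [[0.067, 0.998, 0.001], [0.998, -0.067, -0.0], [-0.0, 0.001, -1.0]]
force: [-0.2, -0.3, 0.0]
opening: 1.003
grasp_force: 0.0
```

Emit:
{"op": "step_arm", "data": {
  "plan": [
    [[0,0,-1],[0,0,0],-1],
    [[0,0,-1],[0,0,0.55],-1],
    [[0,0,0],[0,0,0],-1]
  ]
}}

```text
time: 37.5
ee_pos: [483.1, -337.9, 203.7]
ee_rot: [[0.163, 0.987, 0.003], [0.987, -0.163, -0.002], [-0.002, 0.003, -1.0]]
force: [0.3, 0.4, -0.4]
opening: 1.003
grasp_force: 0.0
```

```bash
python3 - <<'E'
from h import *
go(490.5,366,210,-9.4)
s,W=wcloud(); cv2.imwrite("pics/w6.png",s["image"][...,::-1])
E
```

```text
t 37.50 pos [ 483.1 -337.9  203.7] yaw -9.38 open 1.003 F [ 0.3  0.4 -0.4] gf 0.0
shift units [27.83 -4.31 -0.25] turn units [0.02 0.01 0.  ]
```

View pics/w6.png

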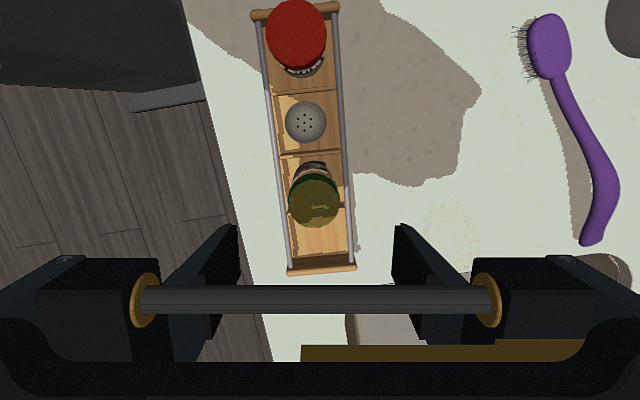

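Red (295,32), salt (305,122) and green (314,200) stand in bays 1 to 3. Yellow is last.

Emit:
{"op": "step_arm", "data": {
  "plan": [
    [[1,-0.15,0],[0,0,0],-1],
    [[1,-0.15,0],[0,0,0],-1],
    [[1,-0.15,0],[0,0,0],-1],
    [[1,-0.15,0],[0,0,0],-1],
    [[1,-0.15,0],[0,0,0],-1]
  ]
}}

```text
time: 38.17
ee_pos: [483.5, -208.5, 200.6]
ee_rot: [[0.161, 0.987, -0.001], [0.987, -0.161, 0.001], [0.0, -0.001, -1.0]]
force: [-0.2, -0.8, 1.2]
opening: 0.996
grasp_force: 0.0
```

Emit:
{"op": "step_arm", "data": {
  "plan": [
    [[1,-0.15,0],[0,0,0],-1],
    [[1,-0.15,0],[0,0,0],-1],
    [[1,-0.15,0],[0,0,0],-1],
    [[1,-0.15,0],[0,0,0],-1],
    [[1,-0.15,0],[0,0,0],-1]
  ]
}}

```text
time: 38.8
ee_pos: [484.9, -82.3, 200.6]
ee_rot: [[0.161, 0.987, -0.001], [0.987, -0.161, 0.0], [0.0, -0.001, -1.0]]
force: [1.3, -1.4, 0.9]
opening: 0.997
grasp_force: 0.0
```

Emit:
{"op": "step_arm", "data": {
  "plan": [
    [[1,-0.15,0],[0,0,0],-1],
    [[1,-0.15,0],[0,0,0],-1],
    [[1,-0.15,0],[0,0,0],-1],
    [[1,-0.15,0],[0,0,0],-1],
    [[1,-0.15,0],[0,0,0],-1]
  ]
}}

```text
time: 39.42
ee_pos: [486.5, 43.8, 200.7]
ee_rot: [[0.161, 0.987, -0.001], [0.987, -0.161, 0.0], [-0.0, -0.001, -1.0]]
force: [0.6, 0.1, 0.1]
opening: 1.007
grasp_force: 0.0
```

Emit:
{"op": "step_arm", "data": {
  "plan": [
    [[1,-0.15,0],[0,0,0],-1],
    [[1,-0.15,0],[0,0,0],-1],
    [[1,-0.15,0],[0,0,0],-1],
    [[1,-0.15,0],[0,0,0],-1],
    [[1,-0.15,0],[0,0,0],-1]
  ]
}}

```text
time: 40.05
ee_pos: [488.0, 170.0, 200.6]
ee_rot: [[0.161, 0.987, -0.001], [0.987, -0.161, -0.0], [-0.0, -0.001, -1.0]]
force: [-0.2, 0.7, -0.7]
opening: 1.002
grasp_force: 0.0
```

Emit:
{"op": "step_arm", "data": {
  "plan": [
    [[1,-0.15,0],[0,0,0],-1],
    [[1,-0.15,0],[0,0,0],-1],
    [[1,-0.15,0],[0,0,0],-1],
    [[0,0,0],[0,0,0],-1]
  ]
}}

```text
time: 40.55
ee_pos: [489.2, 245.8, 200.7]
ee_rot: [[0.16, 0.987, -0.001], [0.987, -0.16, -0.0], [-0.0, -0.001, -1.0]]
force: [-0.4, -0.9, 0.4]
opening: 1.001
grasp_force: 0.0
```

```bash
python3 - <<'E'
from h import *
go(490.5,366,64,-9.4)
s,W=wcloud();X,Y,Z=W[...,0],W[...,1],W[...,2]
for n,x,y,h in(("yel",489,366,109),):
    q=(np.hypot(X-x,Y-y)<30)&(Z>h-5)&(Z<h+10)
    if q.sum()>20:
        c=np.ascontiguousarray(W[q][:,:2],np.float32); print(n,q.sum(),np.median(W[q],0).round(1),cv2.minEnclosingCircle(c))
E
```

```text
t 40.55 pos [489.2 245.8 200.7] yaw -9.19 open 1.001 F [-0.4 -0.9  0.4] gf 0.0
shift units [ 4.75 -0.74  5.47] turn units [-0.    0.    0.02]
yel 2919 [492.3 367.  109.3] ((492.3995666503906, 366.9827575683594), 21.629465103149414)
```

```bash
python3 - <<'E'
from h import *
for n in("top","scene"):
    W=cloud(dict(np.load(n+"0.npz")))
    q=(W[...,0]>250)&(W[...,0]<620)&(W[...,2]>60)&(W[...,2]<900)&(W[...,1]>395)
    p=W[q]; print(n,len(p)); 
    if len(p): print(np.percentile(p,[0,2,25,50,98],0).round(0))
E
```

```text
top 20372
[[335. 395.  60.]
 [341. 463.  84.]
 [407. 465. 284.]
 [479. 465. 409.]
 [617. 480. 554.]]
scene 33775
[[329. 395.  60.]
 [331. 465.  72.]
 [333. 498. 202.]
 [334. 536. 340.]
 [512. 687. 611.]]
```

Emit:
{"op": "step_arm", "data": {
  "plan": [
    [[1,-0.14,0],[0,0,0],-1],
    [[1,-0.14,0],[0,0,0],-1],
    [[1,-0.14,0],[0,0,0],-1],
    [[1,-0.14,0],[0,0,0],-1],
    [[0.78,-0.14,0.3],[0,0,0],-1]
  ]
}}

```text
time: 41.22
ee_pos: [493.0, 366.5, 193.8]
ee_rot: [[0.162, 0.987, 0.001], [0.987, -0.162, 0.001], [0.001, 0.001, -1.0]]
force: [0.3, -0.8, 0.6]
opening: 0.998
grasp_force: 0.0
```

Emit:
{"op": "step_arm", "data": {
  "plan": [
    [[0,0,0.6],[0,0,0],-1],
    [[0,0,1],[0,0,0],-1],
    [[0,0,1],[0,0,0],-1],
    [[0,0,1],[0,0,0],-1],
    [[0,0,1],[0,0,0],-1]
  ]
}}

```text
time: 41.85
ee_pos: [492.3, 363.9, 76.8]
ee_rot: [[0.163, 0.987, -0.001], [0.987, -0.163, -0.001], [-0.001, -0.001, -1.0]]
force: [0.3, 0.3, 0.0]
opening: 1.0
grasp_force: 0.0
```

Emit:
{"op": "step_arm", "data": {
  "plan": [
    [[0,0,0.6],[0,0,0],-1],
    [[0,0,0],[0,0,0],0.2],
    [[0,0,0],[0,0,0],0.2],
    [[0,0,0],[0,0,0],0.2],
    [[0,0,0],[0,0,0],0.2]
  ]
}}

```text
time: 42.48
ee_pos: [493.0, 365.1, 64.3]
ee_rot: [[0.163, 0.987, 0.001], [0.987, -0.163, 0.001], [0.001, 0.001, -1.0]]
force: [-2.2, 0.3, 1.6]
opening: 0.595
grasp_force: 1.0
```

Emit:
{"op": "step_arm", "data": {
  "plan": [
    [[0,0,0],[0,0,0],0.2],
    [[0,0,0],[0,0,0],0.2],
    [[0,0,0],[0,0,0],0.2],
    [[0,0,0],[0,0,0],0.2],
    [[0,0,0],[0,0,0],0.2]
  ]
}}

```text
time: 43.1
ee_pos: [492.8, 365.1, 64.1]
ee_rot: [[0.163, 0.987, 0.0], [0.987, -0.163, 0.0], [0.0, -0.0, -1.0]]
force: [-4.5, 0.2, 5.9]
opening: 0.552
grasp_force: 15.0
```

The opening stopped at 0.55 (50 mm) on a 44 mm jar, so something is off. I'll look before lifting.

```bash
python3 - <<'E'
from h import *
print(robot.sense()["torque"],robot.sense()["opening"])
s=snap("scene"); W=cloud(s); 
R=cv2.Rodrigues(np.array(s["rvec"],float))[0]
p=s["mtx"]@(R@np.array([490,366,70])+np.array(s["tvec"]).ravel()); u,v=(p[:2]/p[2]).astype(int); print(u,v)
w=robot.snapshot("wrist")["image"]
c=cv2.resize(s["image"][max(0,v-50):v+50,max(0,u-60):u+60],(480,400),interpolation=cv2.INTER_CUBIC)
cv2.imwrite("pics/y1.png",np.hstack([c,cv2.resize(w[100:400,160:480],(320,300))if 0 else cv2.copyMakeBorder(w[0:400,160:480],0,0,0,0,0)])[...,::-1])
E
```

```text
[ 0.08232295  0.62634212 -0.01104789] 0.5524425377957102
175 231
```

View pics/y1.png

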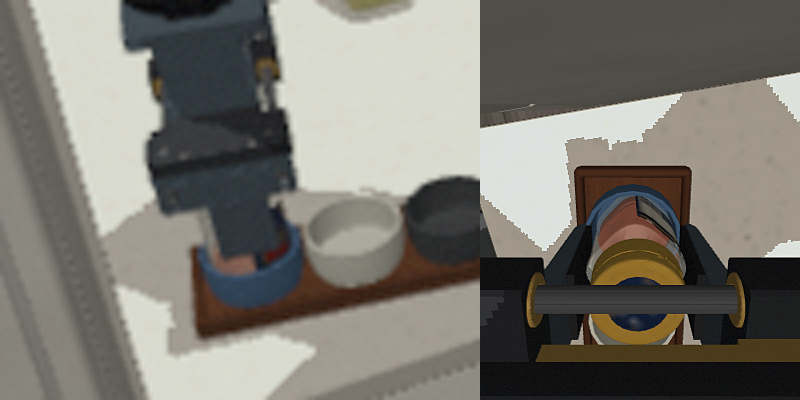

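```bash
python3 - <<'E'
from h import *
s,W=wcloud(); im=s["image"]; cv2.imwrite("pics/y2.png",cv2.resize(im[180:360,220:460],(800,600),interpolation=cv2.INTER_CUBIC)[...,::-1])
X,Y,Z=W[...,0],W[...,1],W[...,2]
for lo in(20,30,40,50,60,70,80,90,100,106):
    q=(np.hypot(X-491,Y-366)<45)&(Z>lo)&(Z<lo+6); 
    if q.sum()>10: print(lo,q.sum(),W[q].min(0).round(0),W[q].max(0).round(0),np.median(W[q],0).round(0))
q=(np.hypot(X-491,Y-366)<40)&(Z>100)&(Z<115);c=W[q];A=np.c_[c[:,:2],np.ones(len(c))];print("lid plane",np.linalg.lstsq(A,c[:,2],rcond=None)[0],cv2.minEnclosingCircle(np.ascontiguousarray(c[:,:2],np.float32)))
E
```

```text
20 338 [465. 361.  20.] [522. 397.  26.] [491. 385.  23.]
30 369 [467. 361.  30.] [523. 397.  36.] [498. 390.  33.]
40 211 [471. 369.  40.] [519. 395.  46.] [498. 386.  43.]
50 303 [466. 365.  50.] [528. 392.  56.] [497. 385.  54.]
60 506 [463. 364.  60.] [531. 392.  66.] [497. 383.  63.]
70 507 [462. 353.  70.] [532. 392.  76.] [498. 383.  72.]
80 1509 [461. 355.  80.] [533. 392.  86.] [498. 383.  83.]
90 938 [460. 345.  90.] [534. 388.  96.] [497. 384.  93.]
100 1212 [460. 344. 100.] [534. 388. 106.] [500. 384. 103.]
106 5323 [460. 343. 106.] [534. 389. 112.] [496. 365. 110.]
lid plane [-1.34997373e-02 -7.03826119e-02  1.41248902e+02] ((492.5711364746094, 368.8848571777344), 37.78680419921875)
```

View pics/y2.png

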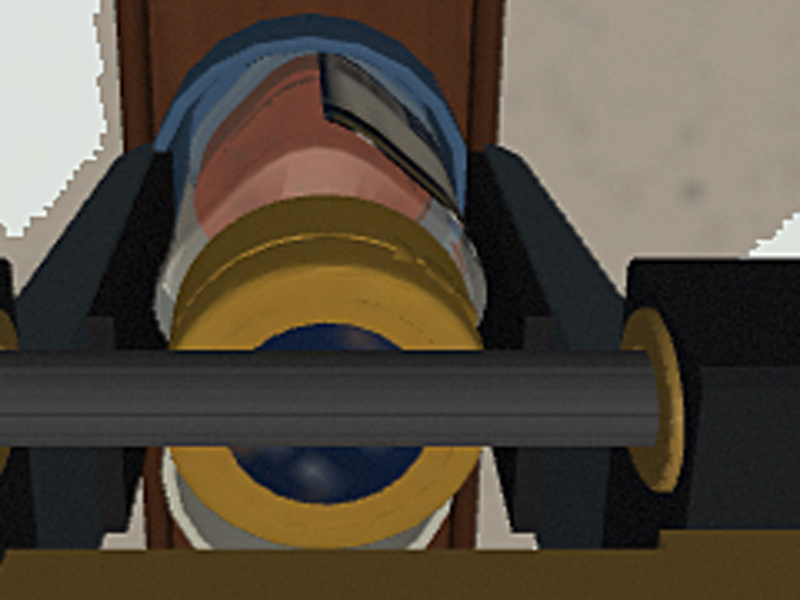

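The jar looks upright, but the jaws may be about 3 mm off-centre. I'll open, shift back towards the robot and re-grip.

Emit:
{"op": "step_arm", "data": {
  "plan": [
    [[0,0,0],[0,0,0],-0.6],
    [[0,0,0],[0,0,0],-0.6],
    [[0,0,0],[0,0,0],-0.6],
    [[0,-0.1,0],[0,0,0],-0.6],
    [[0,0,0],[0,0,0],-0.6]
  ]
}}

```text
time: 43.88
ee_pos: [490.1, 365.3, 63.6]
ee_rot: [[0.163, 0.987, -0.0], [0.987, -0.163, -0.0], [-0.0, -0.0, -1.0]]
force: [-0.2, -0.6, -0.5]
opening: 0.8
grasp_force: 0.0
```

```bash
python3 - <<'E'
from h import *
go(490,366,64,-9.4)
s,W=wcloud();X,Y,Z=W[...,0],W[...,1],W[...,2]
q=(np.hypot(X-490,Y-366)<21)&(Z>100)&(Z<116);c=W[q];f=np.linalg.lstsq(np.c_[c[:,:2]-[490,366],np.ones(len(c))],c[:,2],rcond=None)[0];print("lid plane",f)
im=s["image"]; h=cv2.cvtColor(im,cv2.COLOR_RGB2HSV)
m=(h[...,0]>15)&(h[...,0]<32)&(h[...,1]>120)&(Z>104)&(np.hypot(X-490,Y-366)<30)
c=np.ascontiguousarray(W[m][:,:2],np.float32);print(len(c),cv2.minEnclosingCircle(c),np.percentile(W[m],[2,98],0).round(1))
E
```

```text
t 43.88 pos [490.1 365.3  63.6] yaw -9.35 open 0.800 F [-0.2 -0.6 -0.5] gf 0.0
shift units [ 0.03 -0.01 -0.02] turn units [-0.  0.  0.]
lid plane [ 3.06392290e-02 -2.34596881e-02  1.09088692e+02]
5438 ((494.1921081542969, 369.74267578125), 24.366544723510742) [[476.2 348.8 104.9]
 [511.7 390.6 162.8]]
```

Emit:
{"op": "step_arm", "data": {
  "plan": [
    [[0,0,0],[0,0,0],0.2],
    [[0,0,0],[0,0,0],0.2],
    [[0,0,0],[0,0,0],0.2],
    [[0,0,0],[0,0,0],0.2]
  ],
  "grip_force": 8
}}

```text
time: 44.42
ee_pos: [490.4, 365.3, 63.7]
ee_rot: [[0.163, 0.987, 0.0], [0.987, -0.163, 0.0], [0.0, 0.0, -1.0]]
force: [0.8, -0.1, -0.2]
opening: 0.557
grasp_force: 8.0
```

Emit:
{"op": "step_arm", "data": {
  "plan": [
    [[0,0,0],[0,0,0],0.2],
    [[0,0,0],[0,0,0],0.2],
    [[0,0,0],[0,0,0],0.2]
  ]
}}

```text
time: 44.8
ee_pos: [490.4, 365.3, 63.7]
ee_rot: [[0.163, 0.987, 0.0], [0.987, -0.163, 0.0], [0.0, 0.0, -1.0]]
force: [0.5, -0.1, 0.8]
opening: 0.56
grasp_force: 8.0
```

The opening is the same with no net side force, so the jar really is about 50 mm wide where it is gripped. I'll lift slowly and check.

Emit:
{"op": "step_arm", "data": {
  "plan": [
    [[0,0,0],[0,0,0],0.2],
    [[0,0,0],[0,0,0],0.2],
    [[0,0,-0.2],[0,0,0],0.2],
    [[0,0,-0.2],[0,0,0],0.2],
    [[0,0,0],[0,0,0],0.2]
  ],
  "grip_force": 15
}}

```text
time: 45.42
ee_pos: [490.5, 365.5, 74.2]
ee_rot: [[0.163, 0.987, 0.001], [0.987, -0.163, 0.0], [0.001, 0.001, -1.0]]
force: [-0.5, 1.1, -1.6]
opening: 0.56
grasp_force: 15.0
```

Emit:
{"op": "step_arm", "data": {
  "plan": [
    [[0,0,-0.4],[0,0,0],0.2],
    [[0,0,-0.6],[0,0,0],0.2],
    [[0,0,-0.6],[0,0,0],0.2],
    [[0,0,-0.4],[0,0,0],0.2],
    [[0,0,0],[0,0,0],0.2]
  ]
}}

```text
time: 46.05
ee_pos: [490.8, 365.6, 124.7]
ee_rot: [[0.163, 0.987, 0.001], [0.987, -0.163, 0.001], [0.001, 0.001, -1.0]]
force: [-0.7, -0.3, -1.2]
opening: 0.56
grasp_force: 15.0
```

```bash
python3 - <<'E'
from h import *
go(490,366,64,-9.4)
s=snap("scene"); u,v=178,215
a=cv2.resize(s["image"][v-55:v+45,u-55:u+65],(480,400),interpolation=cv2.INTER_CUBIC)
w=robot.snapshot("wrist")["image"][180:360,220:460]
cv2.imwrite("pics/y3.png",np.vstack([a,cv2.resize(w,(480,200*0+200))])[...,::-1])
E
```

```text
t 46.05 pos [490.8 365.6 124.7] yaw -9.36 open 0.560 F [-0.7 -0.3 -1.2] gf 15.0
shift units [ 0.01 -0.03  2.43] turn units [ 0.01 -0.01  0.  ]
```

View pics/y3.png

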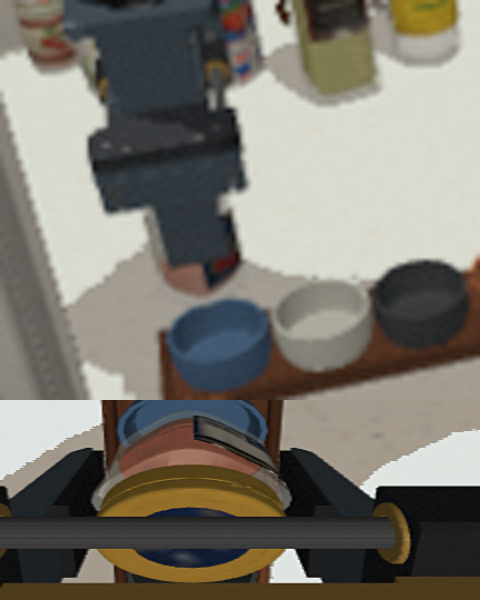

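The yellow jar is lifted, hanging straight below the fingers, and clear of the blue cup.

Emit:
{"op": "step_arm", "data": {
  "plan": [
    [[0,0,-1],[0,0,0],0.2],
    [[0,0,-1],[0,0,-0.55],0.2],
    [[-0.6,0,-1],[0,0,0],0.2],
    [[-1,0.05,-0.4],[0,0,0],0.2],
    [[-1,0.05,0],[0,0,0],0.2]
  ]
}}

```text
time: 46.78
ee_pos: [488.3, 298.6, 208.4]
ee_rot: [[0.067, 0.998, 0.0], [0.998, -0.067, -0.0], [-0.0, 0.0, -1.0]]
force: [0.9, 0.3, -1.6]
opening: 0.557
grasp_force: 15.0
```

Emit:
{"op": "step_arm", "data": {
  "plan": [
    [[-1,0.05,0],[0,0,0],0.2],
    [[-1,0.05,0],[0,0,0],0.2],
    [[-1,0.05,0],[0,0,0],0.2],
    [[-1,0.05,0],[0,0,0],0.2],
    [[-1,0.05,0],[0,0,0],0.2]
  ]
}}

```text
time: 47.4
ee_pos: [485.3, 173.0, 207.3]
ee_rot: [[0.068, 0.998, -0.002], [0.998, -0.068, -0.001], [-0.001, -0.002, -1.0]]
force: [-0.9, 0.5, -0.7]
opening: 0.558
grasp_force: 15.0
```

Emit:
{"op": "step_arm", "data": {
  "plan": [
    [[-1,0.05,0],[0,0,0],0.2],
    [[-1,0.05,0],[0,0,0],0.2],
    [[-1,0.05,0],[0,0,0],0.2],
    [[-1,0.05,0],[0,0,0],0.2],
    [[-1,0.05,0],[0,0,0],0.2]
  ]
}}

```text
time: 48.02
ee_pos: [482.8, 48.2, 207.4]
ee_rot: [[0.068, 0.998, -0.002], [0.998, -0.068, -0.0], [-0.0, -0.002, -1.0]]
force: [0.0, -0.1, -1.8]
opening: 0.556
grasp_force: 15.0
```

Emit:
{"op": "step_arm", "data": {
  "plan": [
    [[-1,0.05,0],[0,0,0],0.2],
    [[-1,0.05,0],[0,0,0],0.2],
    [[-1,0.05,0],[0,0,0],0.2],
    [[-1,0.05,0],[0,0,0],0.2],
    [[-1,0.05,0],[0,0,0],0.2]
  ]
}}

```text
time: 48.65
ee_pos: [480.4, -76.7, 207.4]
ee_rot: [[0.068, 0.998, -0.002], [0.998, -0.068, 0.0], [0.0, -0.002, -1.0]]
force: [1.2, 0.7, -1.2]
opening: 0.554
grasp_force: 15.0
```

Emit:
{"op": "step_arm", "data": {
  "plan": [
    [[-1,0.05,0],[0,0,0],0.2],
    [[-1,0.05,0],[0,0,0],0.2],
    [[-1,0.05,0],[0,0,0],0.2],
    [[-1,0.05,0],[0,0,0],0.2],
    [[-1,0.05,0],[0,0,0],0.2]
  ]
}}

```text
time: 49.28
ee_pos: [478.0, -201.5, 207.3]
ee_rot: [[0.068, 0.998, -0.002], [0.998, -0.068, 0.001], [0.001, -0.002, -1.0]]
force: [0.7, -0.2, -2.3]
opening: 0.557
grasp_force: 15.0
```

Emit:
{"op": "step_arm", "data": {
  "plan": [
    [[-1,0.05,0],[0,0,0],0.2],
    [[-1,0.05,0],[0,0,0],0.2],
    [[-1,0.05,0],[0,0,0],0.2],
    [[-1,0.05,0],[0,0,0],0.2],
    [[-1,0.05,0],[0,0,0],0.2]
  ]
}}

```text
time: 49.9
ee_pos: [476.1, -326.5, 207.5]
ee_rot: [[0.068, 0.998, -0.001], [0.998, -0.068, 0.001], [0.001, -0.001, -1.0]]
force: [0.0, -0.2, -1.4]
opening: 0.552
grasp_force: 15.0
```

Emit:
{"op": "step_arm", "data": {
  "plan": [
    [[-1,0.05,0],[0,0,0],0.2],
    [[-1,0.05,0],[0,0,0],0.2],
    [[-0.7,0,0],[0,0,0],0.2],
    [[-0.3,0,0],[0,0,0],0.2],
    [[0,0,0],[0,0,0],0.2]
  ]
}}

```text
time: 50.52
ee_pos: [474.9, -400.5, 208.6]
ee_rot: [[0.068, 0.998, -0.0], [0.998, -0.068, 0.0], [0.0, -0.0, -1.0]]
force: [-0.2, -0.1, -1.3]
opening: 0.554
grasp_force: 15.0
```

```bash
python3 - <<'E'
from h import *
go(478.2,-400.8,63,-3.84)
E
```

```text
t 50.52 pos [ 474.9 -400.5  208.6] yaw -3.88 open 0.554 F [-0.2 -0.1 -1.3] gf 15.0
shift units [-0.    0.13  5.82] turn units [-0. -0. -0.]
```

Emit:
{"op": "step_arm", "data": {
  "plan": [
    [[0,0.13,1],[0,0,0],0.2],
    [[0,0,1],[0,0,0],0.2],
    [[0,0,1],[0,0,0],0.2],
    [[0,0,1],[0,0,0],0.2],
    [[0,0,0.9],[0,0,0],0.2]
  ]
}}

```text
time: 51.15
ee_pos: [478.3, -399.9, 85.3]
ee_rot: [[0.067, 0.998, -0.0], [0.998, -0.067, 0.0], [0.0, -0.0, -1.0]]
force: [0.6, -0.5, -0.5]
opening: 0.555
grasp_force: 15.0
```

Emit:
{"op": "step_arm", "data": {
  "plan": [
    [[0,0,0.5],[0,0,0],0.2],
    [[0,0,0.2],[0,0,0],0.2],
    [[0,0,0.06],[0,0,0],0.2],
    [[0,0,0],[0,0,0],0.2]
  ]
}}

```text
time: 51.65
ee_pos: [478.5, -400.9, 67.7]
ee_rot: [[0.067, 0.998, 0.001], [0.998, -0.067, -0.001], [-0.0, 0.001, -1.0]]
force: [-0.4, 0.0, -1.8]
opening: 0.558
grasp_force: 15.0
```

Emit:
{"op": "step_arm", "data": {
  "plan": [
    [[0,0,0.04],[0,0,0],0.2],
    [[0,0,0.02],[0,0,0],0.2],
    [[0,0,0],[0,0,0],0.2]
  ]
}}

```text
time: 52.02
ee_pos: [478.3, -400.6, 65.8]
ee_rot: [[0.067, 0.998, 0.0], [0.998, -0.067, -0.0], [-0.0, 0.0, -1.0]]
force: [-0.0, -0.7, -2.1]
opening: 0.552
grasp_force: 15.0
```

Emit:
{"op": "step_arm", "data": {
  "plan": [
    [[0,0,0.04],[0,0,0],0.2],
    [[0,0,0.03],[0,0,0],0.2],
    [[0,0,0.02],[0,0,0],0.2],
    [[0,0,0],[0,0,0],0.2]
  ]
}}

```text
time: 52.52
ee_pos: [478.2, -400.6, 63.4]
ee_rot: [[0.067, 0.998, -0.0], [0.998, -0.067, 0.0], [0.0, -0.0, -1.0]]
force: [0.0, -0.2, -1.4]
opening: 0.556
grasp_force: 15.0
```

Emit:
{"op": "step_arm", "data": {
  "plan": [
    [[0,0,0.03],[0,0,0],0.2],
    [[0,0,0.02],[0,0,0],0.2],
    [[0,0,0],[0,0,0],0.2]
  ]
}}

```text
time: 52.9
ee_pos: [478.4, -400.7, 62.6]
ee_rot: [[0.067, 0.998, 0.0], [0.998, -0.067, -0.0], [-0.0, 0.0, -1.0]]
force: [-1.5, 2.4, 6.5]
opening: 0.556
grasp_force: 15.0
```

Contact is at the expected height. I'll release gently and retreat.

Emit:
{"op": "step_arm", "data": {
  "plan": [
    [[0,0,0],[0,0,0],-0.2],
    [[0,0,0],[0,0,0],-0.2],
    [[0,0,0],[0,0,0],-0.6],
    [[0,0,0],[0,0,0],-1],
    [[0,0,0],[0,0,0],-1]
  ]
}}

```text
time: 53.52
ee_pos: [478.3, -400.6, 62.2]
ee_rot: [[0.067, 0.998, 0.0], [0.998, -0.067, 0.0], [0.0, 0.0, -1.0]]
force: [0.2, -0.4, -0.1]
opening: 0.898
grasp_force: 0.0
```

Emit:
{"op": "step_arm", "data": {
  "plan": [
    [[0,0,0],[0,0,0],-1],
    [[0,0,-0.5],[0,0,0],-1],
    [[0,0,-1],[0,0,0],-1],
    [[0,0,-1],[0,0,0],-1],
    [[0,0,-1],[0,0,0],-1]
  ]
}}

```text
time: 54.15
ee_pos: [478.3, -400.7, 151.4]
ee_rot: [[0.067, 0.998, 0.0], [0.998, -0.067, -0.0], [-0.0, 0.001, -1.0]]
force: [0.6, 0.2, 0.3]
opening: 0.999
grasp_force: 0.0
```

Emit:
{"op": "step_arm", "data": {
  "plan": [
    [[0,0,-1],[0,0,0],-1],
    [[0,0,-1],[0,0,0],-1],
    [[1,0,0],[0,0,0],-1],
    [[1,0,0],[0,0,0],-1],
    [[0,0,0],[0,0,0],-1]
  ]
}}

```text
time: 54.78
ee_pos: [481.2, -348.0, 198.8]
ee_rot: [[0.065, 0.998, -0.001], [0.998, -0.065, 0.001], [0.001, -0.001, -1.0]]
force: [-0.7, 0.1, 0.3]
opening: 1.0
grasp_force: 0.0
```

```bash
python3 - <<'E'
from h import *
go(478,-400,200,-3.84)
s,W=wcloud(); cv2.imwrite("pics/w7.png",s["image"][...,::-1])
X,Y,Z=W[...,0],W[...,1],W[...,2]
for n,x,y,h in(("red",491,-209,118),("salt",487,-273,102),("green",482,-337,109),("yel",478,-401,108)):
    q=(np.hypot(X-x,Y-y)<28)&(Z>h-5)&(Z<h+12)
    if q.sum()>20: print(n,q.sum(),np.median(W[q],0).round(1),cv2.minEnclosingCircle(np.ascontiguousarray(W[q][:,:2],np.float32)))
E
```

```text
t 54.77 pos [ 481.2 -348.   198.8] yaw -3.75 open 1.000 F [-0.7  0.1  0.3] gf 0.0
shift units [-2.08  0.01 -0.05] turn units [-0.01 -0.01  0.01]
red 2707 [ 492.2 -212.4  118.7] ((492.6252136230469, -208.56509399414062), 21.593591690063477)
salt 898 [ 487.3 -270.1  100.1] ((487.23974609375, -270.48931884765625), 13.914433479309082)
green 2169 [ 484.1 -335.5  109.5] ((483.7809143066406, -336.6885681152344), 22.056148529052734)
yel 1710 [ 480.3 -397.   108.4] ((480.533203125, -398.903564453125), 21.81623077392578)
```

View pics/w7.png

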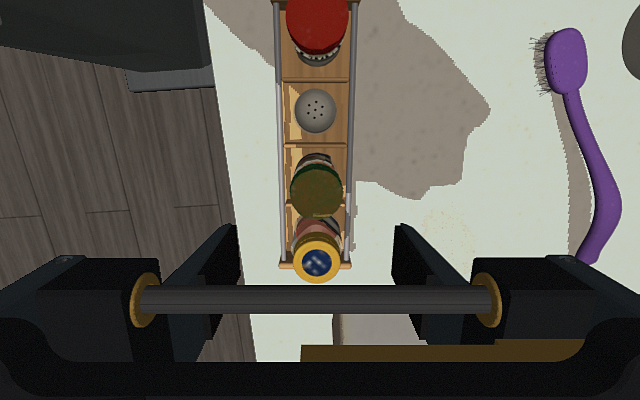

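All four stand upright in order: red, salt, green, yellow outwards from the board. Lid heights and positions match the bays, so I'm handing in.

```bash
python3 -c "
from station import robot
print(robot.sign_off())"
```

```text
the job is handed in; nothing more can be done
None
```

I moved all four into the new oak rack and handed the job in: red is nearest the board, then salt, green, and yellow outermost, each set down upright in its own bay at about 55 s of the 128 s allowed.

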